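# Vent and unlock the sloping valve console

### The arm

A 6-joint arm with a two-finger parallel gripper is mounted at the origin on a cart in front of the work surface, level with it; the furniture and walls round the work are solid. World frame = base frame: x ahead of the robot, y to its left, z up, the work surface at z = 0. Lengths are in m, angles in degrees, forces in N, time in s.
With the tool pointing down it reaches from about 0.3 to 0.75 m from the base axis. Payload 8.5 kg.
Tool frame: the origin (TCP) lies on the front face of the gripper's body, between the roots of the fingers; the fingertips stand 73 mm ahead of it and the grasp point (between the pads) lies 54 mm ahead of it; x points along the fingers, y is the direction in which the jaws open and shut, and the axes are right-handed (so a half turn about x gives the same grasp; the last joint's range is limited). The gripper opens to 85 mm and grips with 20 to 120 N. Pads are 22 mm wide; open, the fingers measure 114 mm over their backs; the gripper's body (76 mm by 85 mm) begins 54 mm behind the grasp point. The pads swing forward as they close: fully open they stand 13 mm farther back than shut.
Start: joints at [-88.94, 21.807, 74.336, -0, 83.858, -12.336], TCP at [0.127, -0.535, 0.304] pointing down, gripper open.
Joint ranges: [-178.18, 178.18], [-50.72, 133.34], [12.68, 142.11], [-81.47, 261.47], [9.98, 163.14], [-165.26, 165.26]. Speed limits (degrees/s): [136.94, 136.94, 180, 180, 180, 180].

### API

Orientations are given as a 3x3 rotation matrix whose columns are the frame's x, y, z axes.
In Python, from plant import ctrl gives the robot as it stands.
- The arm moves only by the tool drive_tool, never from a script. Its argument "increments" is a list of rows, each an object of numbers: "tx", "ty", "tz": the shift along the tool's x, y, z in units of 0.3 m (1.0 is 0.3 m); "wx", "wy", "wz": the turn, a rotation vector about the tool's x, y, z in units of 2 rad (1.0 is 2 rad). A call has 1 to 12 rows; each row shifts and turns the commanded pose from where the row before left it, along the tool's axes as they then stand; what a row does not reach is not made up. A row lasts 1/8 s, in which the tool goes at most 62.5 mm and 10.7 degrees, less where a joint would pass 70% of its speed; a pose out of reach is approached as far as the arm can. A call with a number of a shift or a turn outside -1 to 1 is refused whole. A call with a gripper value outside its range is refused whole. "hand" is the gripper's target within -1 to 1 (shut at 1, half-way at 0, fully open at -1), set as the call begins (left out, the last holds). The fingers move at their own pace and stop on an object; the grip force is fixed at half the most. Time passes only in rows, so rows that do not move let the fingers close. It gives the time, the measured TCP pose, the force and the opening at its end, in the units of the state.
- ctrl.read_state(): the state, without advancing time (a new reading comes with each control period).
- ctrl.camera(name): name is "scene" or "top" or "wrist"; returns (picture, depth): 400x640x3 uint8, red, green, blue; 400x640 float32, m along the optical axis (not along the pixel's ray), 0 where there is no reading.
- ctrl.camera_info(name): a dict with "mtx" (3x3 intrinsics, pixels), "R" (3x3) and "t" (3): a world point X has camera coordinates R X + t; the wrist camera has in their place "T_tool_cam" (4x4, takes a point from camera to tool coordinates, whose origin is the TCP and whose axes are the tool frame's). Camera axes: x right, y down, z forward; pixel columns grow to the right and rows downward; lengths in m; the calibration is good to about 2 mm. A picture is of the moment at which its call begins: read the wrist's pose just before it. camera_info takes no time and is no camera call.
- ctrl.finish_job(): hands the job in, once; it reports no verdict.
Trained networks look in the newest picture that a camera, given by its name, has taken for a name from the list of things; names that differ only in an ending like _2 or _b are one class to them, and where a whole thing is asked for, a point or a joint stands for the part that bears it (a point fixed in the world has none). Each returns a list of dicts, best first, with "conf" (0 to 1); they miss things now and then, are a little off and sometimes report something else, mostly with a low value. They report only what shows in the picture. A call takes as long as a camera call. They do not tell look-alikes from the thing itself.
- ctrl.regions_of(thing, camera): "pixels" (400x640 bool, what is visible of it) and "point" ([row, column] in pixels, amid what is visible of it).
The state is a dict: "t": time; "joint_pos": joint angles; "qvel": joint speeds; "tau": joint torques, N m; "eef_pos": TCP position; "tcp_rot": TCP orientation; "ft_force": force on the tool from outside, world axes, zero at the start; "moment": the same for the moment, N m; "grip_width": finger opening in m.
Only numpy, scipy, OpenCV 4.12 (cv2) and the standard library are available. Lean on these libraries where they do the work, as an engineer would, in place of code of your own. Each camera call takes 0.05 s, during which the arm holds its last target.

### The job

Vent the valve console before service: draw the sprung sleeve of the air coupler on its side fully back towards the console and let it spring home. Then take the flat-handled slotted key from its tray, fit it over the latch on the sloping panel and turn the latch clockwise a full quarter turn to its stop. Stand the key upright back in the tray, then swing the panel well up by its bar handle, at least 75 degrees, so that it stays open; leave everything else undisturbed.

Things in the scene. Friction and masses are not known exactly. Their poses are not given: they have to be found in the camera images.
- console: Grey sheet-metal desk console, 200 deep (x) x 180 wide (y) mm, fixed; origin: centre of its underside, x to its back, y to its left. Its front slopes at 25 degrees from horizontal, from 130 mm high at x = -100 to 218 mm at x = +88, then flat. The coupler stands out 102 mm from the right (-y) wall, level, along y, 145 mm above the worktop.
- sleeve_center (a point): Centre of the steel coupler sleeve (moves with it): knurled tube 26 mm dia, 36 mm long along y, a 4 mm wide collar of 31 mm dia at each end; on a level stub 67 mm outside the console's right wall. Axes as the console's: +y is back towards the console. 129 mm clear below it.
- sleeve (a joint): Travel of the sleeve in m: 0 home (forward, away from the console), 0.012 fully back against its stop. The spring pushes it home with 2 N at home and 6.5 N fully back.
- latch_face (a point): Centre of the latch rotor's face (37 mm dia) on the sloping panel. z points straight out of the panel (25 degrees from vertical, leaning to the front, when shut); turns with the latch. On the face stands a raised wing: 22 mm long along this frame's y, 6 mm thick along x, 10 mm tall along z, its top 4 mm thinned to 3.5 mm.
- latch (a joint): Angle of the latch in rad: starts at 0 to 0.2 (locked), 1.57 = unlocked against its stop. Grows clockwise seen from outside (about -z of latch_face). Friction 0.06 N m; stays where left. A cam tongue behind the panel really holds it shut until the latch is turned.
- panel_hinge (a point): Middle of the hinge line along the panel's top edge, at the panel's underside. Turns with the panel: x points up the slope away from the free edge, y along the hinge line (console's left), z out of the panel.
- panel_handle (a point): Centre of the round bar handle (10 mm dia, along y, 60 mm between its posts' centres) near the panel's lower free edge; 36 mm out from the panel's underside (32 from its outer face), 120 mm down from the hinge line. Panel 150 x 156 x 4 mm, reaching 30 mm beyond the bar. Axes as panel_hinge.
- panel (a joint): Opening angle of the panel in rad: 0 shut, grows as the lower edge swings up and back about +y of panel_hinge, stop at 1.75. A stiff hinge (0.28 N m) holds it at any angle.
- key_tray: Shallow open grey tray holding two keys, fixed, 170 (x) x 85 (y) x 14 mm, walls and floor 3 mm; origin: centre of its underside. To the left or to the right of the console.
- key_center (a point): Middle of the slotted steel key, 40 mm above its foot, z up; stands upright in the tray, 80 mm tall, 90 g. Foot 28 (x) x 26 (y) mm with an open slot 9 mm wide, 14 mm deep, right through along x; 33 mm disc to 24 mm, 14 mm shank, flat handle 42 (x) x 8 (y) mm from 54 to 80 mm above the foot.
- key_bit (a point): Centre of the slotted key's foot (underside); axes as key_center. The slot fits over the latch's wing either way round: key x along latch_face y, the foot down on the rotor's face, key z along latch_face z; about 8 degrees of turning play each way.
- meter: Yellow hand-held meter lying flat, 170 x 66 x 31 mm; loose bystander; origin at the centre of its underside.
- jar: Capped glass jar, 72 mm dia x 138 mm, beside the console's left wall; loose bystander; origin at the centre of its underside.
- cup: Small glass beaker, 52 mm dia x 70 mm, in front of the coupler; loose bystander; origin at the centre of its underside.
- measuring_cylinder: Slim upright measuring cylinder, 62 mm foot, 176 mm tall; loose bystander; origin at the centre of its underside.
- rack: Vial rack, 70 x 173 x 62 mm; loose bystander; origin at the centre of its underside.
- pin_key: Another key standing in the same tray, not needed: plain round knob 24 mm dia on a round shank, round foot 30 mm dia, 62 mm tall; loose bystander; origin at the centre of its underside.
Things that resemble listed ones, but are neither listed nor needed, are in the scene too. What is shaped like the part that bears key_center but orange or pink is not meant.

How it is judged (in metres and radians):
On the way, in this order (a step that is already met when the one before it is completed fails the run):
1. the coupler sleeve is drawn fully back (value of joint sleeve above 0.01 m), for 0.05 s.
2. the sleeve is home again, the panel still shut (value of joint sleeve below 0.002 m and value of joint panel below 0.06 rad), for 0.2 s.
3. the latch is turned to its stop with the slotted key seated on it (value of joint latch above 1.4 rad and distance between key_bit and latch_face below 0.012 m and angle between the z axis of key_bit and the z axis of latch_face, either way round below 0.2 rad), for 0.05 s.
4. the key stands upright in its tray again, let go, the panel still shut (angle between key_bit's own z axis and vertical below 0.15 rad and x of key_bit in the frame of key_tray between -0.075 and 0.075 m and y of key_bit in the frame of key_tray between -0.034 and 0.034 m and z of key_bit in the frame of key_tray below 0.008 m and contact force between the fingers and anything else below 0.2 N and value of joint panel below 0.1 rad), for 0.2 s.
At the end, for the whole second after the job is handed in: The panel stands open at 1.25 rad (72 degrees) or more and at rest, the latch is still unlocked (over 1.3 rad), the sleeve is home (within 2 mm), and the slotted key stands upright (within 0.15 rad) on the floor of its tray (value of joint panel above 1.25 rad and not (velocity of joint panel above 0.05 rad/s) and velocity of joint panel above -0.05 rad/s and value of joint latch above 1.3 rad and value of joint sleeve below 0.002 m and angle between key_bit's own z axis and vertical below 0.15 rad and x of key_bit in the frame of key_tray between -0.075 and 0.075 m and y of key_bit in the frame of key_tray between -0.034 and 0.034 m and z of key_bit in the frame of key_tray below 0.008 m); the robot touches nothing.
It fails at once if the panel is forced while the latch is not turned (value of joint panel above 0.08 rad and value of joint latch below 0.9 rad).
It fails at once if a bystander (anything but the slotted key) is pushed more than 25 mm (distance of any of meter, jar, cup, measuring_cylinder, rack, pin_key from where it was at the start of the episode above 0.025 m).
It fails at once if an upright bystander is toppled (angle between any of jar, cup, measuring_cylinder, pin_key, rack's own z axis and vertical above 0.3 rad).
It also fails if it takes over 72 s, if anything falls off the work surface, if the arm or the gripper's body presses on something with over 40 N, if the wrist force passes 120 N, or if a joint passes its speed limit or range.

## Working session

There is one attempt and no reset: what is moved stays moved. The work goes in short steps, Python scripts to look and compute and a tool call to move; the robot and the scene stay as the last step left them, time stands still between calls to the robot, and variables do not carry over. Pictures are saved under pics/ and viewed, and the job is handed in when it is done.

Besides the shell and the picture viewer there is one more tool, called after "Call:" by a JSON object that holds its "op" and its "data", one argument or row to a line. drive_tool: Moves the arm, as the interface text tells. Shifts and turns lie within -1 to 1; 1 stands for 0.3 m of shift or 2 rad of turn. Its arguments: {"type":"object","properties":{"increments":{"type":"array"},"hand":{"type":"number"}},"required":["increments"]}

```bash
ls; mkdir -p pics; cat > h.py <<'E'
import numpy as np, cv2
from plant import ctrl
def shot(cam,name=None):
    s=ctrl.read_state()
    im,d=ctrl.camera(cam)
    if name: cv2.imwrite(f'pics/{name}.png',im[:,:,::-1])
    return im,d,s
def pts(cam,d,s=None):
    K=ctrl.camera_info(cam); M=np.array(K['mtx'])
    v,u=np.mgrid[0:400,0:640]
    P=np.stack([(u-M[0,2])/M[0,0]*d,(v-M[1,2])/M[1,1]*d,d],-1)
    if cam=='wrist':
        T=np.array(K['T_tool_cam']); P=P@T[:3,:3].T+T[:3,3]
        return P@np.array(s['tcp_rot']).T+np.array(s['eef_pos'])
    return (P-np.array(K['t']))@np.array(K['R'])
def proj(cam,X,s=None):
    K=ctrl.camera_info(cam); M=np.array(K['mtx']);X=np.atleast_2d(X)
    if cam=='wrist':
        T=np.array(K['T_tool_cam']);X=(X-np.array(s['eef_pos']))@np.array(s['tcp_rot']); X=(X-T[:3,3])@T[:3,:3]
    else: X=X@np.array(K['R']).T+np.array(K['t'])
    q=X@M.T; return q[:,:2]/q[:,2:]
E
python3 - <<'E'
from h import *
np.set_printoptions(precision=3,suppress=True)
print(ctrl.read_state())
for c in ['scene','top','wrist']:
    im,d,s=shot(c,c+'0'); np.save(c+'0.npy',d)
    print(c,ctrl.camera_info(c))
    P=pts(c,d,s)
    for n in ['console','sleeve_center','latch_face','panel_handle','key_tray','key_center','meter','jar','cup','measuring_cylinder','rack','pin_key']:
        for r in ctrl.regions_of(n,c)[:3]:
            m=r['pixels']&(d>0)
            if m.sum()==0: continue
            q=P[m]; print(c,n,round(r['conf'],2),r['point'],m.sum(),np.median(q,0),q.min(0),q.max(0))
E
```

```text
pics
{'t': 0.0, 'joint_pos': array([-88.94 ,  21.84 ,  74.384,   0.001,  83.856, -12.336]), 'qvel': array([ 0.033, -0.   ,  0.076,  0.072,  0.018, -0.022]), 'tau': array([  0.002, -44.846, -23.128,  -0.   ,   0.005,   0.   ]), 'eef_pos': array([ 0.127, -0.535,  0.303]), 'tcp_rot': array([[-0.   ,  0.232, -0.973],
       [ 0.001, -0.973, -0.232],
       [-1.   , -0.001, -0.   ]]), 'ft_force': array([-0.426, -0.498, -0.441]), 'moment': array([-0.01 ,  0.027, -0.019]), 'grip_width': 0.08558032901657062}
scene {'mtx': array([[513.055,   0.   , 325.196],
       [  0.   , 513.055, 202.238],
       [  0.   ,   0.   ,   1.   ]]), 'R': array([[-0.416, -0.909, -0.011],
       [-0.506,  0.242, -0.828],
       [ 0.756, -0.339, -0.561]]), 't': array([0.225, 0.39 , 1.36 ])}
scene console 0.74 [198.7, 327.2] 5040 [ 0.548 -0.009  0.147] [ 0.483 -0.346 -0.006] [0.958 0.096 0.222]
scene sleeve_center 0.6 [186.1, 323.5] 1722 [ 0.587 -0.019  0.176] [ 0.51  -0.107  0.14 ] [0.676 0.066 0.21 ]
scene latch_face 0.4 [190.3, 340.1] 73 [ 0.547 -0.058  0.164] [ 0.53  -0.078  0.153] [ 0.568 -0.041  0.173]
scene 
[... 3085 characters left out ...]
asuring_cylinder 0.68 [221.8, 205.2] 1097 [0.529 0.368 0.005] [ 0.439  0.312 -0.005] [0.62  0.42  0.085]
top rack 0.93 [186.2, 184.7] 1296 [0.661 0.434 0.053] [ 0.614  0.34  -0.003] [0.719 0.522 0.069]
top rack 0.46 [182.9, 319.9] 4670 [ 0.59  -0.021  0.177] [ 0.492 -0.218 -0.005] [0.73  0.083 0.225]
top pin_key 0.43 [235.1, 207.2] 93 [0.479 0.359 0.06 ] [0.467 0.347 0.009] [0.495 0.374 0.071]
wrist {'mtx': array([[314.442,   0.   , 318.477],
       [  0.   , 314.442, 199.155],
       [  0.   ,   0.   ,   1.   ]]), 'T_tool_cam': array([[ 0.001, -0.29 ,  0.957, -0.069],
       [ 1.   , -0.   , -0.001,  0.001],
       [ 0.   ,  0.957,  0.29 , -0.073],
       [ 0.   ,  0.   ,  0.   ,  1.   ]])}
```

View pics/scene0.png

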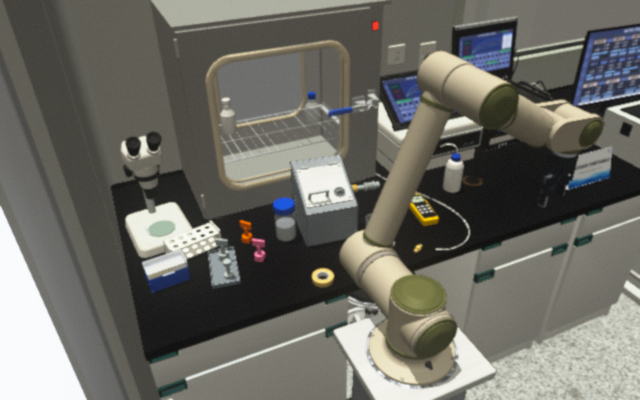

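View pics/top0.png

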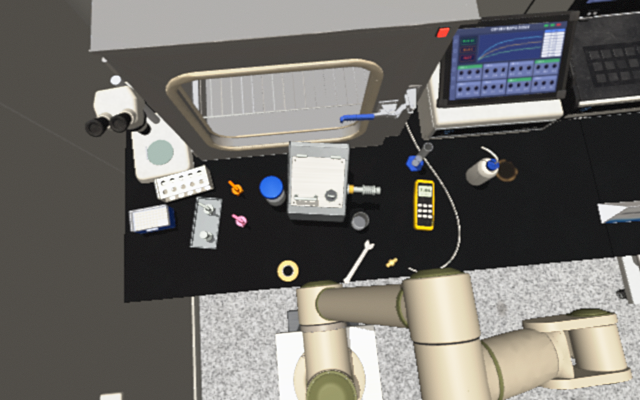

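```bash
python3 - <<'E'
from h import *
a=cv2.imread('pics/scene0.png')[210:310,170:310]; a=cv2.resize(a,None,fx=4,fy=4,interpolation=cv2.INTER_CUBIC)
b=cv2.imread('pics/top0.png')[150:250,290:440]; b=cv2.resize(b,None,fx=4,fy=4,interpolation=cv2.INTER_CUBIC)
cv2.imwrite('pics/c1.png',a);cv2.imwrite('pics/c2.png',b)
E
```

```text
(no output)
```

View pics/c1.png

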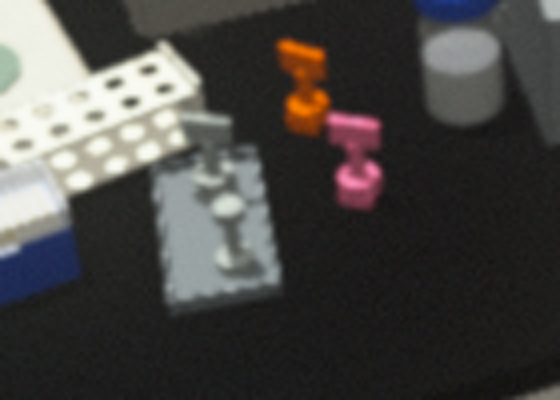

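View pics/c2.png

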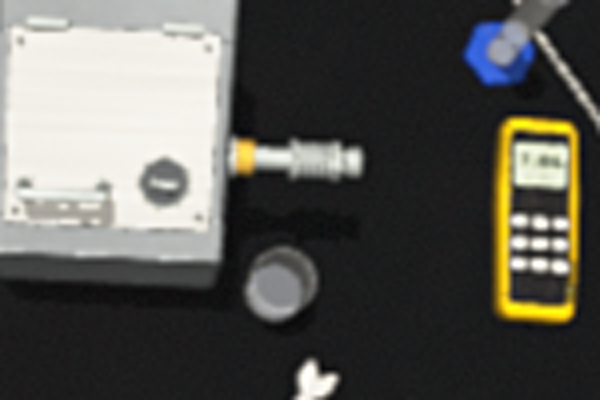

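Steel flat-handled key: scene (220,249), in the tray beside the pin key (228,269). The look-alikes are pink (258,250) and orange (246,232). The sleeve shows at top (369,189), and the cup in front of it at (359,221). Next I fit the poses.

```bash
python3 - <<'E'
from h import *
np.set_printoptions(precision=4,suppress=True)
for c in ['scene','top']:
    d=np.load(c+'0.npy'); P=pts(c,d)
    # panel plane: points in region
    m=(P[...,0]>.53)&(P[...,0]<.66)&(P[...,1]>-.1)&(P[...,1]<.06)&(P[...,2]>.13)&(P[...,2]<.215)&(d>0)
    q=P[m]
    for i in range(10):
        ce=q.mean(0); n=np.linalg.svd(q-ce)[2][2]; n*=np.sign(n[2]); r=(q-ce)@n
        q2=q[abs(r)<max(.004,2*r.std())]
        if len(q2)==len(q):break
        q=q2
    print(c,len(q),ce,n,'yaw',np.degrees(np.arctan2(-n[1],-n[0])),'tilt',np.degrees(np.arccos(n[2])),r.std())
    # height above plane map
    m=(P[...,0]>.45)&(P[...,0]<.72)&(P[...,1]>-.2)&(P[...,1]<.12)&(P[...,2]>.02)&(d>0)
    h=(P-ce)@n
    t=m&(h>.012)&(h<.05)&(P[...,0]<.64); 
    print('handle pts',t.sum(),np.median(P[t],0)); 
    vs,us=np.nonzero(t); 
    for yy in np.arange(-.11,.08,.01):
        k=t&(P[...,1]>yy)&(P[...,1]<yy+.01); 
        if k.sum()>2: print(round(yy,3),k.sum(),P[k].mean(0),h[k].max())
    # coupler
    k=(P[...,0]>.5)&(P[...,0]<.62)&(P[...,1]>-.24)&(P[...,1]<-.11)&(P[...,2]>.12)&(d>0)
    for yy in np.arange(-.24,-.1,.008):
        kk=k&(P[...,1]>yy)&(P[...,1]<yy+.008)
        if kk.sum(): print('coup',round(yy,3),kk.sum(),P[kk].mean(0),P[kk].max(0)[2],P[kk][:,0].min(),P[kk][:,0].max())
    # tray
    k=(P[...,0]>.42)&(P[...,0]<.64)&(P[...,1]>.3)&(P[...,1]<.43)&(P[...,2]>.025)&(P[...,2]<.09)&(d>0)
    for v,u in np.argwhere(k): pass
    kk=k&(P[...,2]>.052); print('keyhi',P[kk][:60])
E
```

```text
scene 1361 [ 0.5945 -0.0189  0.1769] [-0.413   0.0654  0.9084] yaw -9.000936917575267 tilt 24.71690096482617 0.0025964420722462338
handle pts 92 [0.5391 0.0157 0.1862]
-0.07 4 [ 0.5436 -0.063   0.1708] 0.012987509491999588
-0.06 3 [ 0.5488 -0.0539  0.1723] 0.013056680355405435
-0.02 9 [ 0.5366 -0.0115  0.1816] 0.03906670973064995
-0.01 14 [ 0.5375 -0.0062  0.1804] 0.03858200668382539
-0.0 10 [0.5352 0.0059 0.189 ] 0.04223801323270826
0.01 7 [0.5371 0.015  0.1866] 0.04107400850712838
0.02 10 [0.5374 0.025  0.1896] 0.041006715551010244
0.03 12 [0.5406 0.0353 0.1864] 0.039159539559954014
0.04 12 [0.543  0.0472 0.1836] 0.041719871395145755
0.05 9 [0.5458 0.0514 0.1801] 0.04166148219604507
coup -0.216 2 [ 0.5574 -0.21    0.1466] 0.1494256257287795 0.5563521499422753 0.5584664928373002
coup -0.208 15 [ 0.55   -0.2046  0.1494] 0.15788690857216792 0.543606013383633 0.5643927922323072
coup -0.2 13 [ 0.5518 -0.1961  0.1496] 0.15789854946114998 0.5420733351637708 0.5634024220381442
coup -0.192 19 [ 0.5491 -0.1878  0.1478] 0.16138188794126387 0.5413558077442787 0.5701371506932859
coup -0.184 17 
[... 5071 characters left out ...]
39]
 [0.5769 0.3556 0.0823]
 [0.5769 0.3686 0.0713]
 [0.5735 0.3614 0.0852]
 [0.5733 0.3582 0.0851]
 [0.5736 0.3558 0.0821]
 [0.5728 0.3519 0.0845]
 [0.5732 0.3495 0.0816]
 [0.5769 0.3513 0.0631]
 [0.5704 0.3588 0.0832]
 [0.5696 0.355  0.0853]
 [0.5697 0.3522 0.0839]
 [0.57   0.3498 0.081 ]
 [0.5697 0.3466 0.0809]
 [0.5732 0.348  0.0637]
 [0.5665 0.3524 0.0834]
 [0.567  0.3502 0.0797]
 [0.5661 0.3463 0.0823]
 [0.5646 0.3415 0.0883]
 [0.565  0.3392 0.0849]
 [0.5672 0.3577 0.0648]
 [0.5667 0.3542 0.0655]
 [0.5625 0.3459 0.0841]
 [0.5627 0.3434 0.0814]
 [0.5613 0.3359 0.0855]
 [0.5645 0.3371 0.0688]
 [0.5661 0.3579 0.0524]
 [0.5645 0.3529 0.0586]
 [0.559  0.3429 0.0837]
 [0.5591 0.3402 0.0819]]
```

```bash
python3 - <<'E'
from h import *
a=cv2.imread('pics/top0.png')[180:260,170:260]; a=cv2.resize(a,None,fx=7,fy=7,interpolation=cv2.INTER_CUBIC)
cv2.imwrite('pics/c3.png',a)
a=cv2.imread('pics/wrist0.png');cv2.imwrite('pics/c4.png',a)
E
```

```text
(no output)
```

View pics/c3.png

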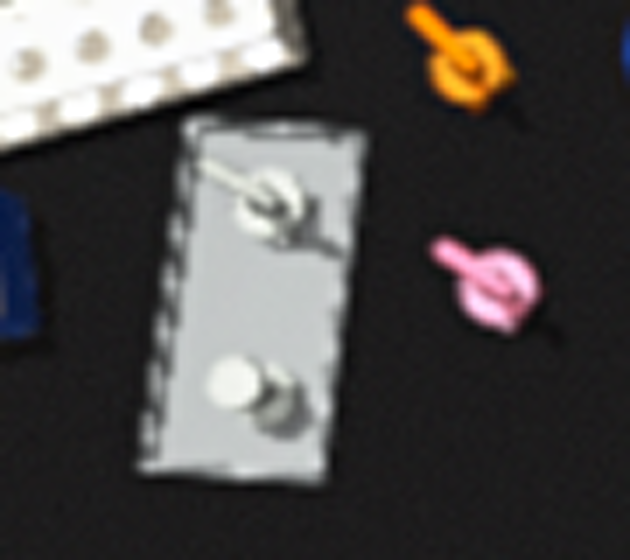

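View pics/c4.png

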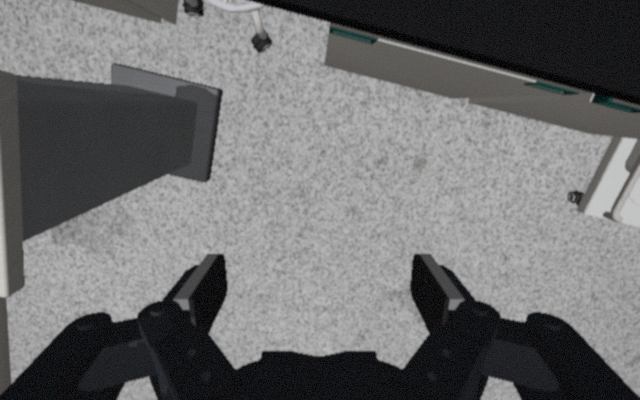

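```bash
cat >> h.py <<'E'
from scipy.spatial.transform import Rotation as Ro
from scipy.linalg import logm,expm
def mk(R,p):
    T=np.eye(4);T[:3,:3]=R;T[:3,3]=p;return T
def down(yaw_z):  # tool x down, tool z at world yaw (deg)
    a=np.radians(yaw_z);x=np.array([0,0,-1.]);z=np.array([np.cos(a),np.sin(a),0]);return np.c_[x,np.cross(z,x),z]
def plan(T1,n,T0=None):
    s=ctrl.read_state()
    if T0 is None: T0=mk(s['tcp_rot'],s['eef_pos'])
    u,_,v=np.linalg.svd(T0[:3,:3]);T0=T0.copy();T0[:3,:3]=u@v
    D=np.linalg.inv(T0)@T1; Tr=expm(np.real(logm(D))/n)
    t=Tr[:3,3]/.3; w=Ro.from_matrix(Tr[:3,:3]).as_rotvec()/2
    print(n,'x { "tx":%.4f,"ty":%.4f,"tz":%.4f,"wx":%.4f,"wy":%.4f,"wz":%.4f}'%(*t,*w), 'mm/row %.0f deg/row %.1f'%(np.linalg.norm(t)*300,np.degrees(np.linalg.norm(w)*2)))
E
python3 - <<'E'
from h import *
plan(mk(down(180+82),[.555,-.176,.29]),9)
E
```

```text
9 x { "tx":0.0052,"ty":0.0148,"tz":-0.2190,"wx":-0.0665,"wy":-0.0000,"wz":0.0000} mm/row 66 deg/row 7.6
```

Call:
{"op": "drive_tool", "data": {
  "increments": [
    {"tx": 0.004,"ty": 0.012,"tz": -0.18,"wx": -0.0544},
    {"tx": 0.004,"ty": 0.012,"tz": -0.18,"wx": -0.0544},
    {"tx": 0.004,"ty": 0.012,"tz": -0.18,"wx": -0.0544},
    {"tx": 0.004,"ty": 0.012,"tz": -0.18,"wx": -0.0544},
    {"tx": 0.004,"ty": 0.012,"tz": -0.18,"wx": -0.0544},
    {"tx": 0.004,"ty": 0.012,"tz": -0.18,"wx": -0.0544},
    {"tx": 0.004,"ty": 0.012,"tz": -0.18,"wx": -0.0544},
    {"tx": 0.004,"ty": 0.012,"tz": -0.18,"wx": -0.0544},
    {"tx": 0.004,"ty": 0.012,"tz": -0.18,"wx": -0.0544},
    {"tx": 0.004,"ty": 0.012,"tz": -0.18,"wx": -0.0544},
    {"tx": 0.004,"ty": 0.012,"tz": -0.18,"wx": -0.0544},
    {"tx": 0}
  ],
  "hand": -1
}}

```text
invalid input
```

```bash
python3 - <<'E'
from h import *
np.set_printoptions(precision=4,suppress=True)
im,d,s=shot('wrist','w1'); np.save('w1.npy',d); np.save('w1s.npy',s,allow_pickle=True)
print(s['joint_pos'],s['eef_pos'])
print((ctrl.regions_of('sleeve_center','wrist') or [{}])[0].get('point'))
P=pts('wrist',d,s)
k=(P[...,0]>.5)&(P[...,0]<.62)&(P[...,1]>-.24)&(P[...,1]<-.10)&(P[...,2]>.12)&(P[...,2]<.17)&(d>0)
for yy in np.arange(-.22,-.1,.005):
    kk=k&(P[...,1]>yy)&(P[...,1]<yy+.005)
    if kk.sum(): print('coup',round(yy,3),kk.sum(),P[kk].max(0)[2],P[kk][:,0].min(),P[kk][:,0].max())
E
```

```text
[-88.9396  21.8075  74.3368  -0.0005  83.8571 -12.3361] [ 0.1274 -0.535   0.3039]
None
```

View pics/w1.png

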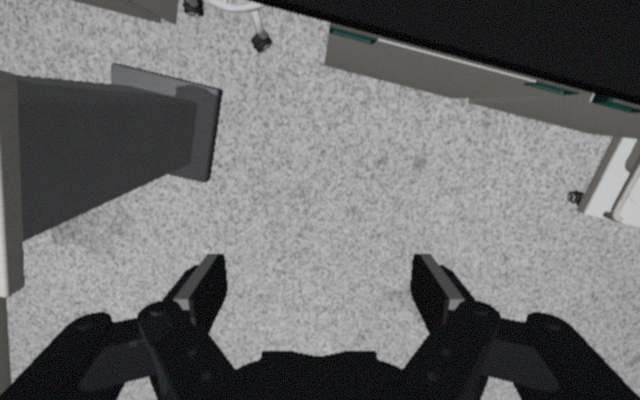

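Call:
{"op": "drive_tool", "data": {
  "increments": [
    {"tx": 0.004,"ty": 0.012,"tz": -0.18,"wx": -0.0544,"wy": 0,"wz": 0},
    {"tx": 0.004,"ty": 0.012,"tz": -0.18,"wx": -0.0544,"wy": 0,"wz": 0},
    {"tx": 0.004,"ty": 0.012,"tz": -0.18,"wx": -0.0544,"wy": 0,"wz": 0},
    {"tx": 0.004,"ty": 0.012,"tz": -0.18,"wx": -0.0544,"wy": 0,"wz": 0},
    {"tx": 0.004,"ty": 0.012,"tz": -0.18,"wx": -0.0544,"wy": 0,"wz": 0},
    {"tx": 0.004,"ty": 0.012,"tz": -0.18,"wx": -0.0544,"wy": 0,"wz": 0},
    {"tx": 0.004,"ty": 0.012,"tz": -0.18,"wx": -0.0544,"wy": 0,"wz": 0},
    {"tx": 0.004,"ty": 0.012,"tz": -0.18,"wx": -0.0544,"wy": 0,"wz": 0},
    {"tx": 0.004,"ty": 0.012,"tz": -0.18,"wx": -0.0544,"wy": 0,"wz": 0},
    {"tx": 0.004,"ty": 0.012,"tz": -0.18,"wx": -0.0544,"wy": 0,"wz": 0},
    {"tx": 0.004,"ty": 0.012,"tz": -0.18,"wx": -0.0544,"wy": 0,"wz": 0},
    {"tx": 0,"ty": 0,"tz": 0,"wx": 0,"wy": 0,"wz": 0}
  ],
  "hand": -1
}}

```text
t: 3.55
eef_pos: [0.5529, -0.1658, 0.2908]
tcp_rot: [[0.0, 0.991, -0.134], [0.0, -0.134, -0.991], [-1.0, -0.0, -0.0]]
ft_force: [-0.0, 0.3, 0.5]
grip_width: 0.0855
```

```bash
python3 - <<'E'
from h import *
np.set_printoptions(precision=4,suppress=True)
im,d,s=shot('wrist','w2'); np.save('w2.npy',d); np.save('w2s.npy',s,allow_pickle=True)
print(s['joint_pos'],s['eef_pos'])
print((ctrl.regions_of('sleeve_center','wrist') or [{}])[0].get('point'))
P=pts('wrist',d,s)
k=(P[...,0]>.5)&(P[...,0]<.62)&(P[...,1]>-.24)&(P[...,1]<-.10)&(P[...,2]>.12)&(P[...,2]<.17)&(d>0)
for yy in np.arange(-.22,-.1,.005):
    kk=k&(P[...,1]>yy)&(P[...,1]<yy+.005)
    if kk.sum(): print('coup',round(yy,3),kk.sum(),P[kk].max(0)[2],P[kk][:,0].min(),P[kk][:,0].max())
E
```

```text
[-28.4444  25.094   71.1969   0.0251  83.7206 -20.7338] [ 0.5529 -0.1658  0.2908]
[220.7, 331.1]
coup -0.21 64 0.1546380374190617 0.547272269893165 0.5655050148761661
coup -0.205 174 0.15607682984453794 0.5459346177668418 0.5669413011211047
coup -0.2 205 0.15555516090545995 0.546616895453516 0.5672543589861481
coup -0.195 65 0.15945970058096254 0.5479679307090161 0.5733657732115601
coup -0.19 320 0.16060805449289542 0.5430545729904199 0.573477576728418
coup -0.185 233 0.15847372989117342 0.5433587748875489 0.5720992162763987
coup -0.18 238 0.1581799819764611 0.5464145337665159 0.5733380188458336
coup -0.175 242 0.15848073776227714 0.5471433161676291 0.5740214109304692
coup -0.17 254 0.15847616242342843 0.5480928512177081 0.5742026314786056
coup -0.165 233 0.15904331036633498 0.548889593693613 0.5750332463394499
coup -0.16 345 0.16083409950941724 0.5473568723859107 0.5775080116539821
coup -0.155 282 0.15947224676750746 0.5478320979552226 0.5711255662809728
coup -0.15 154 0.15314540988866363 0.5563178875327626 0.571594755514858
coup -0.145 154 0.1533020586285241 0.5568962820064789 0.573020918654351
coup -0.14 165 0.1535826740521016 0.5576464213256276 0.5735512435903715
coup -0.135 174 0.15357848252988834 0.5582837808851177 0.5740501639733034
coup -0.13 168 0.15846250014703875 0.558829930473563 0.579169949331044
coup -0.125 284 0.15821233042725932 0.5548825027517269 0.5806562651811704
coup -0.12 298 0.1584185553307032 0.555571739504722 0.5811351333291036
coup -0.115 318 0.16190859036356628 0.5534285708376669 0.5849666943179382
coup -0.11 300 0.16996293539571103 0.5535280925589022 0.5808773755196018
coup -0.105 506 0.16997072801258178 0.5254109057088584 0.5800094477171227
```

View pics/w2.png

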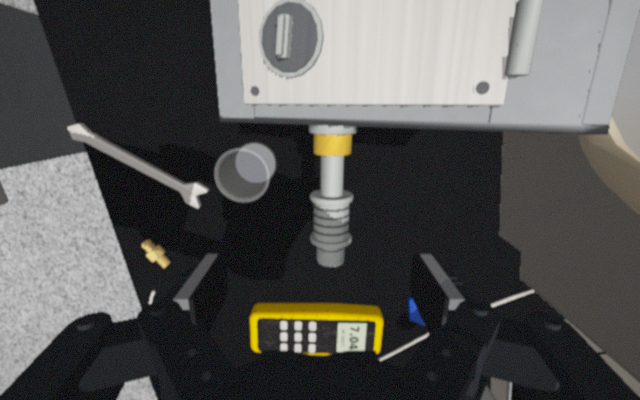

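Wrist view: the sleeve is at (331,221), with its collars visible, right between the jaws. Descending to grip it.

Call:
{"op": "drive_tool", "data": {
  "increments": [
    {"tx": 0.062,"ty": 0.0054,"tz": 0.0048,"wx": 0,"wy": 0,"wz": 0},
    {"tx": 0.062,"ty": 0.0054,"tz": 0.0048,"wx": 0,"wy": 0,"wz": 0},
    {"tx": 0.062,"ty": 0.0054,"tz": 0.0048,"wx": 0,"wy": 0,"wz": 0},
    {"tx": 0.062,"ty": 0.0054,"tz": 0.0048,"wx": 0,"wy": 0,"wz": 0},
    {"tx": 0.062,"ty": 0.0054,"tz": 0.0048,"wx": 0,"wy": 0,"wz": 0},
    {"tx": 0,"ty": 0,"tz": 0,"wx": 0,"wy": 0,"wz": 0}
  ]
}}

```text
t: 4.4
eef_pos: [0.5585, -0.1786, 0.1966]
tcp_rot: [[-0.002, 0.99, -0.142], [0.001, -0.142, -0.99], [-1.0, -0.003, -0.001]]
ft_force: [-0.8, -0.3, -0.4]
grip_width: 0.0853
```

Call:
{"op": "drive_tool", "data": {
  "increments": [
    {"tx": 0,"ty": 0,"tz": 0,"wx": 0,"wy": 0,"wz": 0},
    {"tx": 0,"ty": 0,"tz": 0,"wx": 0,"wy": 0,"wz": 0},
    {"tx": 0,"ty": 0,"tz": 0,"wx": 0,"wy": 0,"wz": 0},
    {"tx": 0,"ty": 0,"tz": 0,"wx": 0,"wy": 0,"wz": 0},
    {"tx": 0,"ty": 0,"tz": 0,"wx": 0,"wy": 0,"wz": 0},
    {"tx": 0,"ty": 0,"tz": 0,"wx": 0,"wy": 0,"wz": 0}
  ],
  "hand": 1
}}

```text
t: 5.15
eef_pos: [0.56, -0.1775, 0.1987]
tcp_rot: [[0.003, 0.99, -0.14], [-0.001, -0.14, -0.99], [-1.0, 0.003, 0.001]]
ft_force: [4.3, 0.4, 5.8]
grip_width: 0.027
```

Call:
{"op": "drive_tool", "data": {
  "increments": [
    {"tx": 0,"ty": 0,"tz": -0.011,"wx": 0,"wy": 0,"wz": 0},
    {"tx": 0,"ty": 0,"tz": -0.011,"wx": 0,"wy": 0,"wz": 0},
    {"tx": 0,"ty": 0,"tz": -0.011,"wx": 0,"wy": 0,"wz": 0},
    {"tx": 0,"ty": 0,"tz": -0.007,"wx": 0,"wy": 0,"wz": 0},
    {"tx": 0,"ty": 0,"tz": 0,"wx": 0,"wy": 0,"wz": 0},
    {"tx": 0,"ty": 0,"tz": 0,"wx": 0,"wy": 0,"wz": 0}
  ]
}}

```text
t: 5.9
eef_pos: [0.5615, -0.1667, 0.1987]
tcp_rot: [[0.003, 0.99, -0.14], [-0.004, -0.14, -0.99], [-1.0, 0.003, 0.003]]
ft_force: [3.8, -6.5, 4.6]
grip_width: 0.0265
```

```bash
python3 - <<'E'
from h import *
shot('wrist','w3')
E
```

```text
(no output)
```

View pics/w3.png

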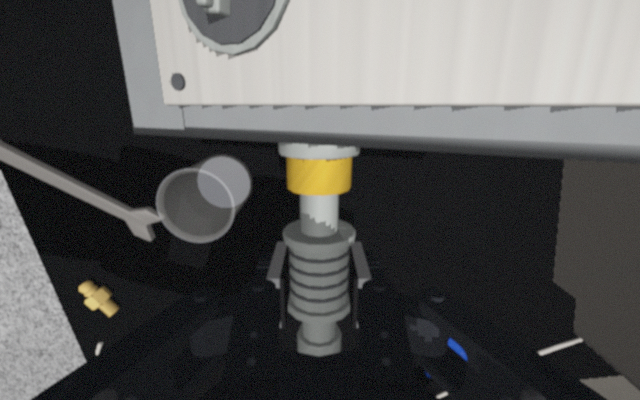

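Call:
{"op": "drive_tool", "data": {
  "increments": [
    {"tx": 0,"ty": 0,"tz": -0.007,"wx": 0,"wy": 0,"wz": 0},
    {"tx": 0,"ty": 0,"tz": -0.003,"wx": 0,"wy": 0,"wz": 0},
    {"tx": 0,"ty": 0,"tz": 0,"wx": 0,"wy": 0,"wz": 0}
  ]
}}

```text
t: 6.32
eef_pos: [0.5618, -0.1651, 0.1987]
tcp_rot: [[0.003, 0.99, -0.14], [-0.006, -0.14, -0.99], [-1.0, 0.003, 0.006]]
ft_force: [2.4, -13.3, 4.2]
grip_width: 0.0268
```

Force rose past the spring's 6.5 N, so the sleeve is at its stop. Releasing.

Call:
{"op": "drive_tool", "data": {
  "increments": [
    {"tx": 0,"ty": 0,"tz": 0,"wx": 0,"wy": 0,"wz": 0},
    {"tx": 0,"ty": 0,"tz": 0,"wx": 0,"wy": 0,"wz": 0},
    {"tx": 0,"ty": 0,"tz": 0,"wx": 0,"wy": 0,"wz": 0},
    {"tx": 0,"ty": 0,"tz": 0,"wx": 0,"wy": 0,"wz": 0}
  ],
  "hand": -1
}}

```text
t: 6.82
eef_pos: [0.5612, -0.1622, 0.1976]
tcp_rot: [[-0.001, 0.99, -0.139], [0.0, -0.139, -0.99], [-1.0, -0.001, -0.0]]
ft_force: [-0.2, -0.6, -0.2]
grip_width: 0.0857
```

Call:
{"op": "drive_tool", "data": {
  "increments": [
    {"tx": -0.08,"ty": 0,"tz": 0,"wx": 0,"wy": 0,"wz": 0},
    {"tx": -0.08,"ty": 0,"tz": 0,"wx": 0,"wy": 0,"wz": 0},
    {"tx": -0.08,"ty": 0,"tz": 0,"wx": 0,"wy": 0,"wz": 0},
    {"tx": -0.08,"ty": 0,"tz": 0,"wx": 0,"wy": 0,"wz": 0},
    {"tx": -0.08,"ty": 0,"tz": 0,"wx": 0,"wy": 0,"wz": 0},
    {"tx": 0,"ty": 0,"tz": 0,"wx": 0,"wy": 0,"wz": 0}
  ]
}}

```text
t: 7.58
eef_pos: [0.5615, -0.1624, 0.3192]
tcp_rot: [[0.003, 0.99, -0.139], [-0.002, -0.139, -0.99], [-1.0, 0.003, 0.001]]
ft_force: [-0.0, 0.2, -0.3]
grip_width: 0.0854
```

```bash
python3 - <<'E'
from h import *
np.set_printoptions(precision=4,suppress=True)
im,d,s=shot('wrist','w4'); np.save('w4.npy',d); np.save('w4s.npy',s,allow_pickle=True)
P=pts('wrist',d,s)
k=(P[...,0]>.5)&(P[...,0]<.62)&(P[...,1]>-.24)&(P[...,1]<-.10)&(P[...,2]>.12)&(P[...,2]<.17)&(d>0)
for yy in np.arange(-.22,-.1,.005):
    kk=k&(P[...,1]>yy)&(P[...,1]<yy+.005)
    if kk.sum(): print('coup',round(yy,3),kk.sum(),P[kk].max(0)[2],P[kk][:,0].min(),P[kk][:,0].max())
E
```

```text
coup -0.21 51 0.15455147391234517 0.5474312654572996 0.5661137869332213
coup -0.205 136 0.15533516319856175 0.5457648196955133 0.5667050212749107
coup -0.2 168 0.15597345217792535 0.546459689635159 0.5671397553014037
coup -0.195 66 0.15927677303496268 0.5471824717212195 0.5731393971242803
coup -0.19 246 0.1606626529824647 0.5431091002449339 0.5732579575486378
coup -0.185 191 0.15835052060214924 0.5443225144395973 0.5725012311249341
coup -0.18 190 0.1582356098603075 0.5462994221788471 0.5732642312007712
coup -0.175 194 0.15884783550786935 0.5469923946698054 0.5740126712280431
coup -0.17 194 0.15848808273279946 0.5480201000981897 0.5743801590246614
coup -0.165 197 0.15848989541392422 0.5490380729920149 0.5776964619829177
coup -0.16 268 0.160377217483554 0.5474762676777584 0.5779537403946104
coup -0.155 217 0.1589345078888138 0.5475678824541247 0.5716774847674224
coup -0.15 132 0.15268141105721603 0.5556766459756229 0.5723061653551262
coup -0.145 130 0.15315862622023219 0.5563807600258343 0.5729343814611474
coup -0.14 139 0.15323596711728873 0.5571470191771851 0.5736654569526878
coup -0.135 135 0.1537140188560442 0.5579971430948109 0.5742643019877866
coup -0.13 136 0.15844000733388267 0.558598789737258 0.5794606447227125
coup -0.125 222 0.15795938875113827 0.554958002321497 0.5800308610820979
coup -0.12 225 0.1582903758244054 0.5556306583291569 0.5806499911853034
coup -0.115 243 0.16095694477347608 0.5548781023653432 0.5853091899521223
coup -0.11 217 0.16998965274102498 0.5534071648838689 0.5817987875055797
coup -0.105 376 0.1699919778500036 0.5271788020499334 0.5800235416581108
```

View pics/w4.png

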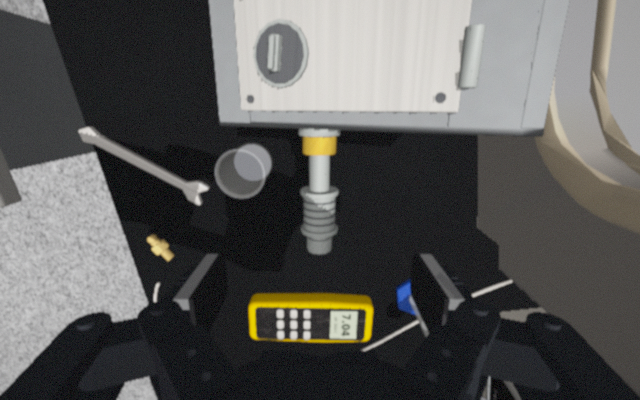

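Sleeve at (319,215), its profile is the same as at the start, so it is home. Next I look at the latch on the way to the tray.

Call:
{"op": "drive_tool", "data": {
  "increments": [
    {"tx": -0.015,"ty": -0.02,"tz": -0.07,"wx": 0,"wy": 0,"wz": 0},
    {"tx": -0.015,"ty": -0.02,"tz": -0.09,"wx": 0,"wy": 0,"wz": 0},
    {"tx": -0.015,"ty": -0.02,"tz": -0.09,"wx": 0,"wy": 0,"wz": 0},
    {"tx": -0.015,"ty": -0.02,"tz": -0.07,"wx": 0,"wy": 0,"wz": 0},
    {"tx": 0,"ty": 0,"tz": 0,"wx": 0,"wy": 0,"wz": 0},
    {"tx": 0,"ty": 0,"tz": 0,"wx": 0,"wy": 0,"wz": 0}
  ]
}}

```text
t: 8.38
eef_pos: [0.5509, -0.0642, 0.3354]
tcp_rot: [[-0.0, 0.99, -0.14], [-0.0, -0.14, -0.99], [-1.0, -0.0, 0.0]]
ft_force: [-0.4, 0.0, -0.8]
grip_width: 0.0854
```

```bash
python3 - <<'E'
from h import *
np.set_printoptions(precision=4,suppress=True)
im,d,s=shot('wrist','w5'); np.save('w5.npy',d); np.save('w5s.npy',s,allow_pickle=True)
print(s['eef_pos'],s['tcp_rot'])
for r in ctrl.regions_of('latch_face','wrist')[:2]: print(r['conf'],r['point'],r['pixels'].sum())
P=pts('wrist',d,s); 
m=(P[...,0]>.52)&(P[...,0]<.66)&(P[...,1]>-.1)&(P[...,1]<.06)&(P[...,2]>.13)&(P[...,2]<.215)&(d>0)
q=P[m]
for i in range(15):
    ce=q.mean(0); n=np.linalg.svd(q-ce,full_matrices=False)[2][2]; n*=np.sign(n[2]); r=(q-ce)@n
    q2=q[abs(r)<max(.002,2*r.std())]
    if len(q2)==len(q):break
    q=q2
print(len(q),ce,n,'yaw',np.degrees(np.arctan2(n[1],-n[0])),'tilt',np.degrees(np.arccos(n[2])),r.std())
E
```

```text
[ 0.5509 -0.0642  0.3354] [[-0.0005  0.9902 -0.1398]
 [-0.     -0.1398 -0.9902]
 [-1.     -0.0005  0.0001]]
0.9 [188.2, 313.0] 1423
40189 [ 0.6058 -0.0135  0.1816] [-0.4196  0.058   0.9059] yaw 7.867601480033945 tilt 25.059422381754114 0.0006759272932041479
```

View pics/w5.png

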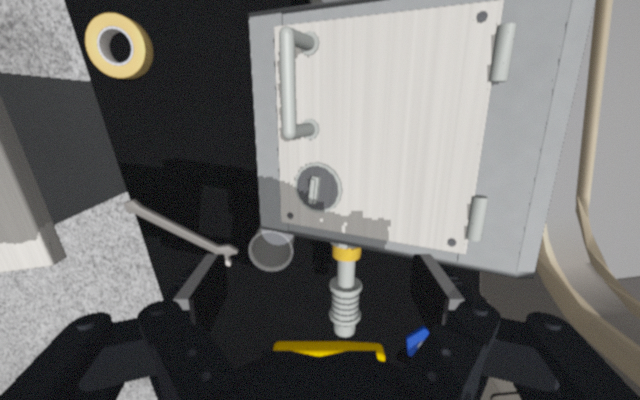

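The view shows the latch (316,188), handle (300,83), hinges (503,50) and (477,218), and the cup (270,250). Measuring in the panel frame.

```bash
python3 - <<'E'
from h import *
np.set_printoptions(precision=4,suppress=True)
d=np.load('w5.npy'); s=np.load('w5s.npy',allow_pickle=True).item(); P=pts('wrist',d,s)
yaw=-np.radians(7.9); cx=np.array([np.cos(yaw),np.sin(yaw),0]); cy=np.array([-np.sin(yaw),np.cos(yaw),0]); t=np.radians(25)
px=cx*np.cos(t)+np.array([0,0,np.sin(t)]); n=np.cross(px,cy); ce=np.array([.6058,-.0135,.1816])
A=(P-ce)@np.c_[px,cy,n]   # panel coords
h=A[...,2]
g=[r for r in ctrl.regions_of('latch_face','wrist')][0]['pixels']
print('mask centre panel coords',np.median(A[g&(d>0)],0))
L=(np.hypot(A[...,0]-np.median(A[g][:,0]),A[...,1]-np.median(A[g][:,1]))<.022)&(d>0)
for lo,hi in [(.002,.006),(.006,.010),(.010,.02)]:
    k=L&(h>lo)&(h<hi); 
    if k.sum()>3:
        q=A[k]; print(lo,k.sum(),q.mean(0),'ext',q.min(0),q.max(0))
        if lo>=.006:
            u=q[:,:2]-q[:,:2].mean(0); e=np.linalg.svd(u,full_matrices=False)[2][0]; print('dir',e,np.degrees(np.arctan2(e[0],e[1])))
print('h hist',np.histogram(h[L],np.arange(-.004,.02,.001)))
k=(d>0)&(h>.02)&(h<.05)&(abs(A[...,1])<.09)&(A[...,0]<0)&(A[...,0]>-.12)
q=A[k]; print('bar',k.sum(),q.mean(0),q.min(0),q.max(0)); qq=A[k&(h>.03)];print(qq.mean(0),np.percentile(qq,[5,95],axis=0))
print('bar world est',ce+np.array([np.median(qq[:,0]),0.5*(qq[:,1].min()+qq[:,1].max()),.032])@np.c_[px,cy,n].T)
# colour-based rotor circle
im=cv2.imread('pics/w5.png'); c=im[150:230,275:360]; cv2.imwrite('pics/c5.png',cv2.resize(c,None,fx=7,fy=7,interpolation=cv2.INTER_CUBIC))
# panel extents at h~0
E
```

```text
mask centre panel coords [-0.051  -0.048   0.0041]
0.002 1533 [-0.0513 -0.0478  0.0037] ext [-0.0728 -0.0695  0.002 ] [-0.0324 -0.0284  0.0058]
0.006 94 [-0.0508 -0.0478  0.0086] ext [-0.0541 -0.06    0.006 ] [-0.0489 -0.0378  0.01  ]
dir [-0.0531 -0.9986] -176.95490665029124
0.01 153 [-0.0525 -0.0484  0.0128] ext [-0.056  -0.0584  0.01  ] [-0.0494 -0.0382  0.015 ]
dir [-0.1165 -0.9932] -173.30712973897857
h hist (array([  0,   0,  25, 159, 143,  59, 291, 705, 494,  43,  12,  16,  16,
        50,  26,   9,  36,  56,  25,   1,   0,   0,   0]), array([-0.004, -0.003, -0.002, -0.001,  0.   ,  0.001,  0.002,  0.003,
        0.004,  0.005,  0.006,  0.007,  0.008,  0.009,  0.01 ,  0.011,
        0.012,  0.013,  0.014,  0.015,  0.016,  0.017,  0.018,  0.019]))
bar 1882 [-0.058   0.0285  0.0342] [-0.0646 -0.0079  0.02  ] [-0.0542  0.0615  0.0384]
[-0.0582  0.0284  0.0353] [[-0.0629 -0.0032  0.0316]
 [-0.0551  0.0573  0.0374]]
bar world est [0.5443 0.0222 0.1862]
```

View pics/c5.png

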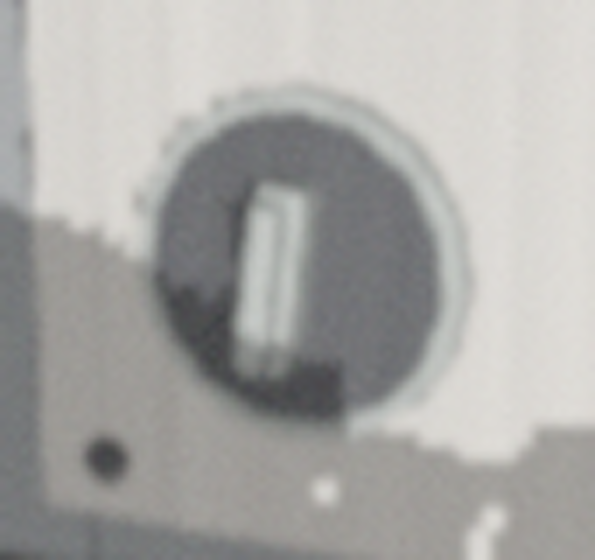

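```bash
python3 - <<'E'
from h import *
plan(mk(down(-126),[.56,.345,.29]),10)
E
```

```text
10 x { "tx":0.0151,"ty":-0.0458,"tz":-0.1301,"wx":0.0244,"wy":0.0000,"wz":0.0000} mm/row 42 deg/row 2.8
```

Call:
{"op": "drive_tool", "data": {
  "increments": [
    {"tx": 0.015,"ty": -0.046,"tz": -0.13,"wx": 0.0244,"wy": 0,"wz": 0},
    {"tx": 0.015,"ty": -0.046,"tz": -0.13,"wx": 0.0244,"wy": 0,"wz": 0},
    {"tx": 0.015,"ty": -0.046,"tz": -0.13,"wx": 0.0244,"wy": 0,"wz": 0},
    {"tx": 0.015,"ty": -0.046,"tz": -0.13,"wx": 0.0244,"wy": 0,"wz": 0},
    {"tx": 0.015,"ty": -0.046,"tz": -0.13,"wx": 0.0244,"wy": 0,"wz": 0},
    {"tx": 0.015,"ty": -0.046,"tz": -0.13,"wx": 0.0244,"wy": 0,"wz": 0},
    {"tx": 0.015,"ty": -0.046,"tz": -0.13,"wx": 0.0244,"wy": 0,"wz": 0},
    {"tx": 0.015,"ty": -0.046,"tz": -0.13,"wx": 0.0244,"wy": 0,"wz": 0},
    {"tx": 0.015,"ty": -0.046,"tz": -0.13,"wx": 0.0244,"wy": 0,"wz": 0},
    {"tx": 0.015,"ty": -0.046,"tz": -0.13,"wx": 0.0244,"wy": 0,"wz": 0},
    {"tx": 0,"ty": 0,"tz": 0,"wx": 0,"wy": 0,"wz": 0},
    {"tx": 0,"ty": 0,"tz": 0,"wx": 0,"wy": 0,"wz": 0}
  ]
}}

```text
t: 10.02
eef_pos: [0.5593, 0.3449, 0.2904]
tcp_rot: [[-0.0, 0.809, -0.588], [-0.001, -0.588, -0.809], [-1.0, -0.0, 0.001]]
ft_force: [0.1, -0.5, -0.5]
grip_width: 0.0856
```

```bash
python3 - <<'E'
from h import *
np.set_printoptions(precision=4,suppress=True)
im,d,s=shot('wrist','w6'); np.save('w6.npy',d); np.save('w6s.npy',s,allow_pickle=True)
print(s['joint_pos'],s['eef_pos'])
P=pts('wrist',d,s)
for nme in ['key_center','pin_key','key_tray']:
  for r in ctrl.regions_of(nme,'wrist')[:3]:
    m=r['pixels']&(d>0); q=P[m]; print(nme,r['conf'],r['point'],m.sum(),q.min(0),q.max(0))
    if nme=='key_center':
        k=m&(P[...,2]>.072); q=P[k]
        if len(q)>20:
            (c,sz,a)=cv2.minAreaRect((q[:,:2]*1000).astype(np.float32)); print('top',q.mean(0),c,sz,a)
            e=np.linalg.svd(q[:,:2]-q[:,:2].mean(0),full_matrices=False)[2][0];print(np.degrees(np.arctan2(e[1],e[0])))
E
```

```text
[21.3632 33.4159 56.5963 -0.0173 90.0222 57.3696] [0.5593 0.3449 0.2904]
key_center 0.91 [164.3, 325.1] 947 [0.5548 0.325  0.0007] [0.5888 0.3705 0.0841]
top [0.5717 0.3532 0.0814] (571.2281494140625, 352.3526916503906) (41.517356872558594, 7.695876598358154) 55.961307525634766
-124.3276210753543
key_center 0.83 [204.3, 425.9] 1443 [ 0.6124  0.2024 -0.0026] [0.6599 0.2734 0.0809]
top [0.631  0.2565 0.0776] (630.6536254882812, 255.08334350585938) (41.40947723388672, 8.209127426147461) 40.15643310546875
-140.228311845235
key_center 0.8 [262.3, 342.0] 1022 [ 0.4945  0.1947 -0.0025] [0.5393 0.2639 0.0808]
top [0.5224 0.2481 0.0779] (521.6072998046875, 246.62326049804688) (39.6977424621582, 8.034225463867188) 51.3770751953125
-128.66917767981604
pin_key 0.9 [206.8, 252.7] 921 [0.4625 0.3461 0.002 ] [0.4955 0.3751 0.0659]
key_tray 0.8 [169.3, 287.1] 9255 [ 0.4369  0.3112 -0.0028] [0.6185 0.4205 0.0635]
```

View pics/w6.png

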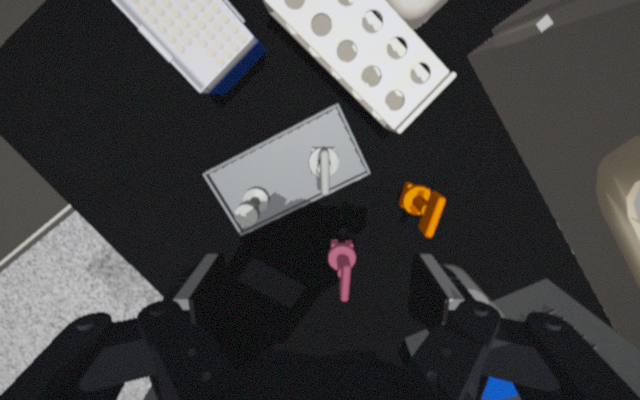

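The key with the grey flat handle at (324,165) in the tray is the one meant. It matches the steel, flat handle and slot, and crop c1 showed it too. Pink (342,265) and orange (420,205) stand outside the tray, and the round knob at (252,205) is pin_key.

```bash
python3 - <<'E'
from h import *
d=np.load('w6.npy'); s=np.load('w6s.npy',allow_pickle=True).item(); P=pts('wrist',d,s)
print('rack corner',P[132,398],P[128,400],P[80,452])
plan(mk(down(-124.5),[.5715,.3525,.20]),4)
plan(mk(down(-124.5),[.5715,.3525,.122]),4,mk(down(-124.5),[.5715,.3525,.20]))
im=cv2.imread('pics/w6.png')[95:310,190:460]; cv2.imwrite('pics/c6.png',cv2.resize(im,None,fx=2.7,fy=2.7,interpolation=cv2.INTER_CUBIC))
E
```

```text
rack corner [0.64720282 0.34001694 0.06078125] [0.65070124 0.34194658 0.0603735 ] [ 7.32180474e-01  3.39519040e-01 -9.57410133e-05]
4 x { "tx":0.0760,"ty":0.0045,"tz":-0.0113,"wx":-0.0034,"wy":-0.0000,"wz":-0.0000} mm/row 23 deg/row 0.4
4 x { "tx":0.0650,"ty":0.0000,"tz":0.0000,"wx":0.0000,"wy":0.0000,"wz":0.0000} mm/row 20 deg/row 0.0
```

View pics/c6.png

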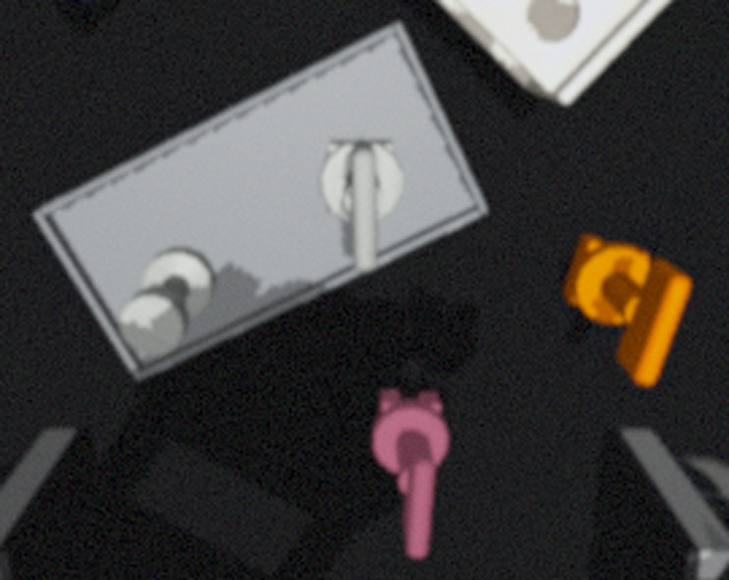

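The steel key shows at crop (363,185), inside the tray. Going in half-open.

Call:
{"op": "drive_tool", "data": {
  "increments": [
    {"tx": 0.076,"ty": 0.0045,"tz": -0.0113,"wx": -0.0034,"wy": 0,"wz": 0},
    {"tx": 0.076,"ty": 0.0045,"tz": -0.0113,"wx": -0.0034,"wy": 0,"wz": 0},
    {"tx": 0.076,"ty": 0.0045,"tz": -0.0113,"wx": -0.0034,"wy": 0,"wz": 0},
    {"tx": 0.076,"ty": 0.0045,"tz": -0.0113,"wx": -0.0034,"wy": 0,"wz": 0},
    {"tx": 0,"ty": 0,"tz": 0,"wx": 0,"wy": 0,"wz": 0}
  ],
  "hand": 0
}}

```text
t: 10.85
eef_pos: [0.571, 0.3528, 0.1982]
tcp_rot: [[-0.003, 0.824, -0.566], [-0.001, -0.566, -0.824], [-1.0, -0.002, 0.003]]
ft_force: [-0.5, -0.0, 0.0]
grip_width: 0.0424
```

```bash
python3 - <<'E'
from h import *
np.set_printoptions(precision=4,suppress=True)
im,d,s=shot('wrist','w7')
P=pts('wrist',d,s)
r=ctrl.regions_of('key_center','wrist')
for r in r[:2]:
    m=r['pixels']&(d>0); k=m&(P[...,2]>.072); q=P[k]; print(r['conf'],r['point'],k.sum())
    if len(q)>20:
        (c,sz,a)=cv2.minAreaRect((q[:,:2]*1000).astype(np.float32)); print('top',q.mean(0),c,sz,a,q.max(0))
plan(mk(down(-124.5),[.5715,.3525,.122]),4)
E
```

```text
0.74 [202.9, 320.3] 734
top [0.573  0.3548 0.0812] (571.6663208007812, 352.8243408203125) (40.45976257324219, 7.709567546844482) 55.439754486083984 [0.5851 0.3703 0.0837]
0.6 [259.0, 453.1] 593
top [0.6352 0.2621 0.0787] (632.4086303710938, 292.1085510253906) (25.41387367248535, 86.22419738769531) 3.9381799697875977 [0.647  0.3343 0.1743]
4 x { "tx":0.0655,"ty":0.0003,"tz":0.0005,"wx":0.0001,"wy":-0.0001,"wz":-0.0001} mm/row 20 deg/row 0.0
```

View pics/w7.png

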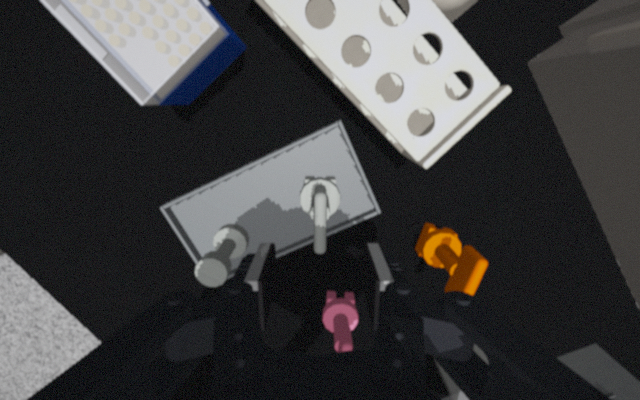

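Aligned, with the key at (320,215) between the jaws. Descend and grip.

Call:
{"op": "drive_tool", "data": {
  "increments": [
    {"tx": 0.065,"ty": 0.0005,"tz": 0.0005,"wx": 0,"wy": 0,"wz": 0},
    {"tx": 0.065,"ty": 0.0005,"tz": 0.0005,"wx": 0,"wy": 0,"wz": 0},
    {"tx": 0.065,"ty": 0.0005,"tz": 0.0005,"wx": 0,"wy": 0,"wz": 0},
    {"tx": 0.065,"ty": 0.0005,"tz": 0.0005,"wx": 0,"wy": 0,"wz": 0},
    {"tx": 0,"ty": 0,"tz": 0,"wx": 0,"wy": 0,"wz": 0},
    {"tx": 0,"ty": 0,"tz": 0,"wx": 0,"wy": 0,"wz": 0}
  ]
}}

```text
t: 11.7
eef_pos: [0.5719, 0.3528, 0.1232]
tcp_rot: [[0.002, 0.825, -0.566], [0.001, -0.566, -0.825], [-1.0, 0.001, -0.002]]
ft_force: [-0.1, 0.4, 0.4]
grip_width: 0.0429
```

Call:
{"op": "drive_tool", "data": {
  "increments": [
    {"tx": 0,"ty": 0,"tz": 0,"wx": 0,"wy": 0,"wz": 0},
    {"tx": 0,"ty": 0,"tz": 0,"wx": 0,"wy": 0,"wz": 0},
    {"tx": 0,"ty": 0,"tz": 0,"wx": 0,"wy": 0,"wz": 0},
    {"tx": 0,"ty": 0,"tz": 0,"wx": 0,"wy": 0,"wz": 0},
    {"tx": 0,"ty": 0,"tz": 0,"wx": 0,"wy": 0,"wz": 0}
  ],
  "hand": 1
}}

```text
t: 12.32
eef_pos: [0.5717, 0.3528, 0.1227]
tcp_rot: [[0.002, 0.825, -0.565], [0.001, -0.565, -0.825], [-1.0, 0.001, -0.001]]
ft_force: [-1.2, -0.7, 5.5]
grip_width: 0.0107
```

```bash
python3 - <<'E'
from h import *
s=ctrl.read_state(); print(s['eef_pos'],s['tcp_rot'],s['joint_pos'],s['grip_width'],s['ft_force'])
E
```

```text
[0.5717271  0.35276571 0.12268908] [[ 1.71691222e-03  8.24790125e-01 -5.65436382e-01]
 [ 6.27707376e-04 -5.65437993e-01 -8.24790569e-01]
 [-9.99998329e-01  1.06116442e-03 -1.48853425e-03]] [ 2.16030705e+01  4.29419086e+01  6.68488722e+01 -2.95571061e-03
  7.01045159e+01  5.60367625e+01] 0.010651729242475547 [-1.15908018 -0.68608684  5.5143243 ]
```

Call:
{"op": "drive_tool", "data": {
  "increments": [
    {"tx": -0.05,"ty": 0,"tz": 0,"wx": 0,"wy": 0,"wz": 0},
    {"tx": -0.12,"ty": 0,"tz": 0,"wx": 0,"wy": 0,"wz": 0},
    {"tx": -0.12,"ty": 0,"tz": 0,"wx": 0,"wy": 0,"wz": 0},
    {"tx": -0.12,"ty": 0,"tz": 0,"wx": 0,"wy": 0,"wz": 0},
    {"tx": -0.12,"ty": 0,"tz": 0,"wx": 0,"wy": 0,"wz": 0},
    {"tx": -0.12,"ty": 0,"tz": 0,"wx": 0,"wy": 0,"wz": 0},
    {"tx": -0.12,"ty": 0,"tz": 0,"wx": 0,"wy": 0,"wz": 0},
    {"tx": 0,"ty": 0,"tz": 0,"wx": 0,"wy": 0,"wz": 0}
  ]
}}

```text
t: 13.32
eef_pos: [0.5714, 0.3527, 0.3564]
tcp_rot: [[0.006, 0.825, -0.565], [0.002, -0.565, -0.825], [-1.0, 0.004, -0.005]]
ft_force: [0.4, -0.2, -1.4]
grip_width: 0.0106
```

```bash
python3 - <<'E'
from h import *
np.set_printoptions(precision=4,suppress=True)
im,d,s=shot('wrist','w8'); print(s['grip_width'],s['eef_pos'],s['joint_pos'])
K=ctrl.camera_info('wrist'); T=np.array(K['T_tool_cam']); M=K['mtx']
v,u=np.mgrid[0:400,0:640]; P=np.stack([(u-M[0,2])/M[0,0]*d,(v-M[1,2])/M[1,1]*d,d],-1)@T[:3,:3].T+T[:3,3]
k=(d>0)&(abs(P[...,1])<.03)&(abs(P[...,2])<.03)&(P[...,0]>.04)&(P[...,0]<.14)
for lo in np.arange(.04,.14,.008):
    kk=k&(P[...,0]>=lo)&(P[...,0]<lo+.008)
    if kk.sum()>5: q=P[kk]; print(round(lo,3),kk.sum(),q.mean(0),q.min(0)[1:],q.max(0)[1:])
# latch target
yaw=-np.radians(7.9); cx=np.array([np.cos(yaw),np.sin(yaw),0]); cy=np.array([-np.sin(yaw),np.cos(yaw),0]); t=np.radians(25)
px=cx*np.cos(t)+np.array([0,0,np.sin(t)]); n=np.cross(px,cy); ce=np.array([.6058,-.0135,.1816])
L=ce+np.c_[px,cy,n]@[-.0515,-.048,.004]; print('latch',L,n)
th=np.radians(5); w=np.cos(th)*cy+np.sin(th)*px
R=np.c_[-n,np.cross(-w,-n),-w]; print(R,np.linalg.det(R))
np.savez('latch.npz',L=L,n=n,px=px,cy=cy,R=R)
for o in (.05,.03): print('TCP at',o,L+n*(.1197+o))
T1=mk(R,L+n*(.1197+.05)); 
D=mk(s['tcp_rot'],s['eef_pos'])
plan(T1,12)
E
```

```text
0.010611563497673821 [0.5714 0.3527 0.3564] [ 21.6063  33.4661  45.9613   0.0009 100.2026  56.0357]
0.04 2318 [ 0.0424 -0.0003 -0.0033] [-0.0192 -0.0204] [0.0187 0.0221]
0.048 734 [ 0.0517 -0.0001 -0.0095] [-0.0192 -0.0204] [0.0187 0.009 ]
0.056 699 [ 0.0601 -0.0003 -0.008 ] [-0.0192 -0.0203] [0.0187 0.0122]
0.064 213 [ 0.0663 -0.0005 -0.0084] [-0.018  -0.0187] [0.0174 0.0063]
0.072 17 [ 0.0758 -0.0029 -0.0033] [-0.0057 -0.004 ] [ 0.0052 -0.0026]
0.08 22 [ 0.0845 -0.0021 -0.0029] [-0.0065 -0.0038] [ 0.006  -0.0018]
0.088 144 [ 0.0951 -0.0002 -0.0054] [-0.016 -0.015] [0.0148 0.0044]
0.096 1159 [ 0.0975 -0.0003 -0.007 ] [-0.0162 -0.0156] [0.0158 0.0057]
0.104 154 [ 0.1075 -0.0004 -0.0123] [-0.016  -0.0155] [ 0.0142 -0.0034]
0.112 104 [ 0.1159  0.0001 -0.0128] [-0.0129 -0.0133] [ 0.0127 -0.0115]
latch [ 0.5513 -0.0544  0.1635] [-0.4186  0.0581  0.9063]
[[ 0.4186  0.8823 -0.2152]
 [-0.0581 -0.2104 -0.9759]
 [-0.9063  0.421  -0.0368]] 0.9999999999999999
TCP at 0.05 [ 0.4803 -0.0445  0.3173]
TCP at 0.03 [ 0.4886 -0.0457  0.2991]
12 x { "tx":0.0111,"ty":0.0212,"tz":0.1119,"wx":-0.0154,"wy":0.0049,"wz":0.0175} mm/row 34 deg/row 2.7
```

View pics/w8.png

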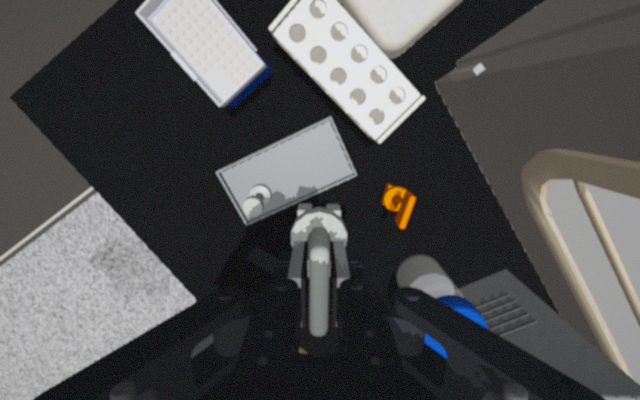

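Key firmly held: disc at (320,232), slot at (320,208). Moving it above the latch, tilted to the panel normal.

```bash
python3 - <<'E'
from h import *
z=np.load('latch.npz')
plan(mk(z['R'],z['L']+z['n']*.190-z['R'][:,2]*.0008),12)
E
```

```text
12 x { "tx":0.0055,"ty":0.0199,"tz":0.1121,"wx":-0.0154,"wy":0.0049,"wz":0.0175} mm/row 34 deg/row 2.7
```

Call:
{"op": "drive_tool", "data": {
  "increments": [
    {"tx": 0.0055,"ty": 0.02,"tz": 0.112,"wx": -0.0154,"wy": 0.0049,"wz": 0.0175},
    {"tx": 0.0055,"ty": 0.02,"tz": 0.112,"wx": -0.0154,"wy": 0.0049,"wz": 0.0175},
    {"tx": 0.0055,"ty": 0.02,"tz": 0.112,"wx": -0.0154,"wy": 0.0049,"wz": 0.0175},
    {"tx": 0.0055,"ty": 0.02,"tz": 0.112,"wx": -0.0154,"wy": 0.0049,"wz": 0.0175},
    {"tx": 0.0055,"ty": 0.02,"tz": 0.112,"wx": -0.0154,"wy": 0.0049,"wz": 0.0175},
    {"tx": 0.0055,"ty": 0.02,"tz": 0.112,"wx": -0.0154,"wy": 0.0049,"wz": 0.0175},
    {"tx": 0.0055,"ty": 0.02,"tz": 0.112,"wx": -0.0154,"wy": 0.0049,"wz": 0.0175},
    {"tx": 0.0055,"ty": 0.02,"tz": 0.112,"wx": -0.0154,"wy": 0.0049,"wz": 0.0175},
    {"tx": 0.0055,"ty": 0.02,"tz": 0.112,"wx": -0.0154,"wy": 0.0049,"wz": 0.0175},
    {"tx": 0.0055,"ty": 0.02,"tz": 0.112,"wx": -0.0154,"wy": 0.0049,"wz": 0.0175},
    {"tx": 0.0055,"ty": 0.02,"tz": 0.112,"wx": -0.0154,"wy": 0.0049,"wz": 0.0175},
    {"tx": 0.0055,"ty": 0.02,"tz": 0.112,"wx": -0.0154,"wy": 0.0049,"wz": 0.0175}
  ]
}}

```text
t: 14.88
eef_pos: [0.4717, -0.043, 0.3338]
tcp_rot: [[0.415, 0.884, -0.215], [-0.058, -0.21, -0.976], [-0.908, 0.417, -0.036]]
ft_force: [0.6, 0.5, -1.4]
grip_width: 0.0106
```

Call:
{"op": "drive_tool", "data": {
  "increments": [
    {"tx": 0,"ty": 0,"tz": 0,"wx": 0,"wy": 0,"wz": 0},
    {"tx": 0,"ty": 0,"tz": 0,"wx": 0,"wy": 0,"wz": 0}
  ]
}}

```text
t: 15.12
eef_pos: [0.4723, -0.0419, 0.3344]
tcp_rot: [[0.414, 0.884, -0.216], [-0.058, -0.212, -0.976], [-0.908, 0.417, -0.036]]
ft_force: [-0.9, -0.1, -0.4]
grip_width: 0.0105
```

```bash
python3 - <<'E'
from h import *
np.set_printoptions(precision=4,suppress=True)
im,d,s=shot('wrist','w9'); np.save('w9.npy',d); np.save('w9s.npy',s,allow_pickle=True); print(s['eef_pos'],s['joint_pos'])
z=np.load('latch.npz')
R=s['tcp_rot']
print('tool axes err',np.degrees(Ro.from_matrix(R.T@z['R']).as_rotvec()))
print('latch in tool',R.T@(z['L']-s['eef_pos']))
print('proj latch',proj('wrist',z['L'],s))
P=pts('wrist',d,s); A=(P-z['L'])@np.c_[z['px'],z['cy'],z['n']]
near=(np.hypot(A[...,0],A[...,1])<.017)&(d>0)
w=near&(A[...,2]>.006)&(A[...,2]<.014); f=near&(abs(A[...,2])<.003)
print(w.sum(),f.sum()); 
pl=(d>0)&(abs(A[...,2]+.004)<.004)&(A[...,0]>-.03)&(A[...,0]<.1)&(abs(A[...,1])<.06); print('panel h',np.median(A[pl][:,2]))
if w.sum()>5: print('wing',A[w].mean(0),A[w].min(0),A[w].max(0))
E
```

```text
[ 0.4723 -0.0419  0.3344] [-21.7297   5.5055  94.506    6.8819  56.0748 -11.4068]
tool axes err [-0.0495  0.0577  0.2633]
latch in tool [0.1887 0.0013 0.0013]
proj latch [[320.9269 194.7526]]
114 847
panel h -0.0038702981260545126
wing [-0.0018  0.0009  0.009 ] [-0.0058 -0.0085  0.006 ] [0.0016 0.0089 0.0115]
```

View pics/w9.png

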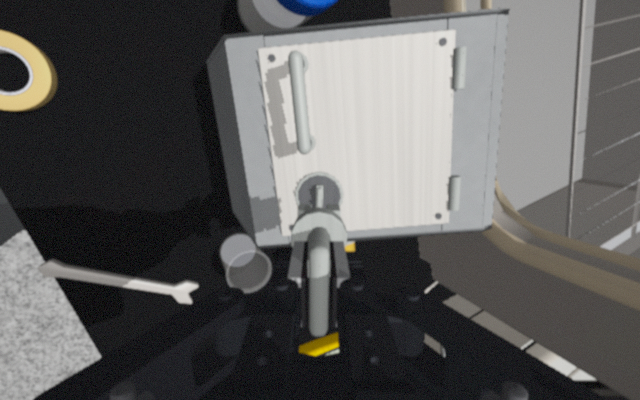

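```bash
python3 - <<'E'
from h import *
np.set_printoptions(precision=4,suppress=True)
im=cv2.imread('pics/w9.png'); cv2.imwrite('pics/c9.png',cv2.resize(im[160:250,270:370],None,fx=6.5,fy=6.5,interpolation=cv2.INTER_CUBIC))
d=np.load('w9.npy'); s=np.load('w9s.npy',allow_pickle=True).item(); z=np.load('latch.npz')
P=pts('wrist',d,s); T=(P-s['eef_pos'])@s['tcp_rot']
A=(P-z['L'])@np.c_[z['px'],z['cy'],z['n']]
near=(np.hypot(A[...,0],A[...,1])<.02)&(d>0)
for lo,hi in [(.005,.008),(.008,.010),(.010,.013)]:
    w=near&(A[...,2]>lo)&(A[...,2]<hi); q=T[w]; print(lo,w.sum(),'tool y/z',q.mean(0),q.min(0),q.max(0))
# per row extents of wing in tool y
for v in range(180,212,3):
    w=near[v]&(A[v,:,2]>.006); 
    if w.sum(): print(v,np.nonzero(w)[0][[0,-1]],T[v][w][:,1].min(),T[v][w][:,1].max(),T[v][w][:,2].mean(),T[v][w][:,0].min())
f=(d>0)&(abs(A[...,2])<.0025)&(np.hypot(A[...,0],A[...,1])<.025); print('face y ext',T[f].min(0),T[f].max(0))
E
```

```text
0.005 55 tool y/z [ 0.1828 -0.0002  0.0007] [ 0.1814 -0.0038 -0.008 ] [0.1837 0.0021 0.0105]
0.008 61 tool y/z [ 0.1794 -0.0005 -0.0005] [ 0.1788 -0.0029 -0.0072] [0.1806 0.0013 0.0093]
0.01 29 tool y/z [ 0.1782 -0.0006  0.0023] [ 0.1772 -0.0021 -0.006 ] [0.1787 0.0012 0.0088]
189 [317 321] -0.002046754735559754 0.0012500449031850438 -0.00619182217098104 0.1787841108641304
192 [317 322] -0.0020395472645193392 0.002102639325891229 -0.003798783678573028 0.177942451759322
195 [316 322] -0.0028922164787180916 0.0021139229623799347 -0.0010724650128789352 0.17786927973547348
198 [316 321] -0.00289956646382707 0.0012621974320172163 0.001514659641558726 0.17867334320687547
201 [317 321] -0.002055295933690336 0.0012776310623759492 0.004018171168043801 0.17865402451799892
204 [299 337] -0.01316331841770617 0.010757081241874484 -0.009261058628803363 0.1174210277995039
207 [299 339] -0.012709032046011625 0.011641489996610218 -0.009538655273499478 0.10537392243502869
210 [299 340] -0.012357201791291074 0.011887073021595996 -0.013940111356588607 0.09955802081832134
face y ext [ 0.1866 -0.0219 -0.0215] [0.1912 0.0232 0.0139]
```

View pics/c9.png

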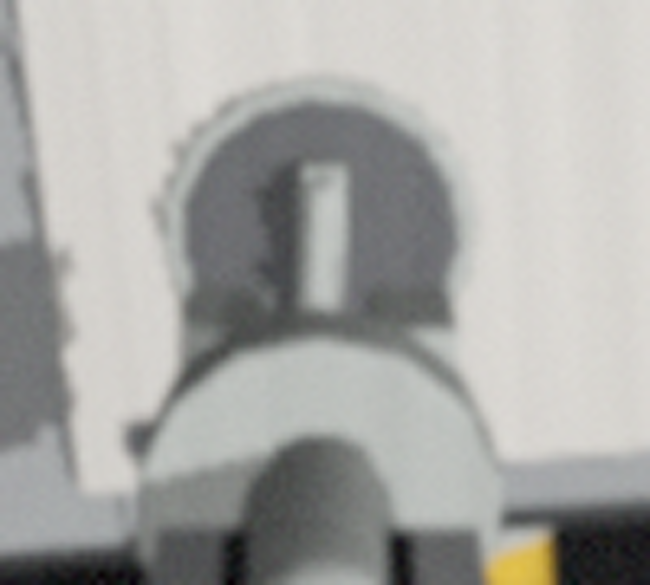

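Wing at (319,195) parallel to the slot, offset under 0.5 mm. Advancing along the normal.

Call:
{"op": "drive_tool", "data": {
  "increments": [
    {"tx": 0.046,"ty": 0,"tz": 0,"wx": 0,"wy": 0,"wz": 0},
    {"tx": 0.046,"ty": 0,"tz": 0,"wx": 0,"wy": 0,"wz": 0},
    {"tx": 0.046,"ty": 0,"tz": 0,"wx": 0,"wy": 0,"wz": 0},
    {"tx": 0.046,"ty": 0,"tz": 0,"wx": 0,"wy": 0,"wz": 0},
    {"tx": 0,"ty": 0,"tz": 0,"wx": 0,"wy": 0,"wz": 0},
    {"tx": 0,"ty": 0,"tz": 0,"wx": 0,"wy": 0,"wz": 0}
  ]
}}

```text
t: 15.92
eef_pos: [0.4957, -0.0456, 0.2852]
tcp_rot: [[0.416, 0.883, -0.216], [-0.059, -0.211, -0.976], [-0.907, 0.419, -0.036]]
ft_force: [0.0, 0.4, 0.1]
grip_width: 0.0107
```

```bash
python3 - <<'E'
from h import *
np.set_printoptions(precision=4,suppress=True)
z=np.load('latch.npz'); im,d,s=shot('wrist','w10')
print('latch in tool',s['tcp_rot'].T@(z['L']-s['eef_pos']),np.degrees(Ro.from_matrix(s['tcp_rot'].T@z['R']).as_rotvec()))
im=cv2.imread('pics/w10.png'); cv2.imwrite('pics/c10.png',cv2.resize(im[130:270,230:410],None,fx=4,fy=4,interpolation=cv2.INTER_CUBIC))
E
```

```text
latch in tool [ 0.1341 -0.0001  0.001 ] [-0.0034  0.0713  0.1238]
```

View pics/c10.png

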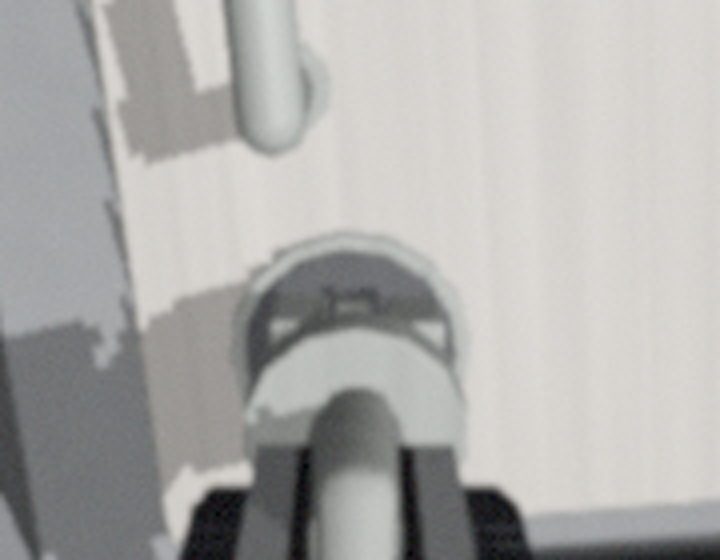

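```bash
python3 - <<'E'
from h import *
np.set_printoptions(precision=4,suppress=True)
z=np.load('latch.npz'); im,d,s=shot('wrist')
print(s['eef_pos'],s['tcp_rot'].T@(z['L']-s['eef_pos']))
P=pts('wrist',d,s); T=(P-s['eef_pos'])@s['tcp_rot']
for v in range(190,240,2):
    r=T[v]; k=(d[v]>0)&(abs(r[:,1])<.028)
    # classify
    a=k&(r[:,0]<.128)&(r[:,0]>.085); b=k&(r[:,0]>.119)&(r[:,0]<.1305)&(abs(r[:,1])<.012); f=k&(r[:,0]>.1315)&(r[:,0]<.137)
    print(v,'key',(r[a][:,1].min(),r[a][:,1].max(),np.median(r[a][:,0])) if a.sum() else '', 'wing',(r[b][:,1].min(),r[b][:,1].max(),b.sum()) if b.sum() else '','face',(r[f][:,1].min(),r[f][:,1].max()) if f.sum() else '')
E
```

```text
[ 0.4956 -0.0456  0.2854] [ 0.1343 -0.0001  0.001 ]
190 key  wing  face (np.float64(-0.01748483674342965), np.float64(0.006295641642504541))
192 key  wing  face (np.float64(-0.01127188372411878), np.float64(0.007600909001824388))
194 key  wing  face (np.float64(-0.013375695114638425), np.float64(0.010356113829463174))
196 key  wing  face (np.float64(-0.01471705168567498), np.float64(0.011760335985510665))
198 key  wing  face (np.float64(-0.016813193058919353), np.float64(0.013097710507191563))
200 key  wing  face (np.float64(-0.01825322519310612), np.float64(0.014591398900032646))
202 key  wing  face (np.float64(-0.026631588521221116), np.float64(0.015205324194835527))
204 key (np.float64(-0.013142688369265396), np.float64(0.010794894900625835), np.float64(0.11882072656430108)) wing (np.float64(-0.011909411543372854), np.float64(0.010794894900625835), np.int64(8)) face (np.float64(-0.0252643765612887), np.float64(0.022938998590427268))
206 key (np.float64(-0.013570826445450239), np.float64(0.011833837966475505), np.float64(0.11477956919144847)) wing (np.float64(-0.0038463620410032783
[... 2214 characters left out ...]
12876)) wing  face (np.float64(-0.020823281182762384), np.float64(0.020658378326458823))
230 key (np.float64(-0.016802009293521065), np.float64(0.01422459922615305), np.float64(0.09612087900522634)) wing  face 
232 key (np.float64(-0.016623164817867762), np.float64(0.014828775984095587), np.float64(0.09582514359645077)) wing  face 
234 key (np.float64(-0.016595212696546516), np.float64(0.014853009031539969), np.float64(0.09615626161525662)) wing  face 
236 key (np.float64(-0.01661115626903841), np.float64(0.014809403642133115), np.float64(0.09612285578935614)) wing  face 
238 key (np.float64(-0.016527745476300246), np.float64(0.014899747511662157), np.float64(0.09603235741821924)) wing  face
```

Call:
{"op": "drive_tool", "data": {
  "increments": [
    {"tx": 0,"ty": -0.0027,"tz": 0,"wx": 0,"wy": 0,"wz": 0},
    {"tx": 0.008,"ty": 0,"tz": 0,"wx": 0,"wy": 0,"wz": 0},
    {"tx": 0.008,"ty": 0,"tz": 0,"wx": 0,"wy": 0,"wz": 0},
    {"tx": 0.008,"ty": 0,"tz": 0,"wx": 0,"wy": 0,"wz": 0},
    {"tx": 0,"ty": 0,"tz": 0,"wx": 0,"wy": 0,"wz": 0}
  ]
}}

```text
t: 16.65
eef_pos: [0.4979, -0.0458, 0.2779]
tcp_rot: [[0.416, 0.884, -0.216], [-0.059, -0.211, -0.976], [-0.908, 0.418, -0.036]]
ft_force: [0.0, 0.1, -0.2]
grip_width: 0.0109
```

```bash
python3 - <<'E'
from h import *
np.set_printoptions(precision=4,suppress=True)
z=np.load('latch.npz'); s=ctrl.read_state()
print('latch in tool',s['tcp_rot'].T@(z['L']-s['eef_pos']),np.degrees(Ro.from_matrix(s['tcp_rot'].T@z['R']).as_rotvec()),s['tcp_rot'].T@s['ft_force'])
E
```

```text
latch in tool [0.1265 0.0012 0.001 ] [-0.0091  0.0658  0.1752] [ 0.1832 -0.111  -0.126 ]
```

No force with the foot about 3–4 mm past the wing's top, so the slot is engaged. Continuing to the face.

Call:
{"op": "drive_tool", "data": {
  "increments": [
    {"tx": 0.008,"ty": 0,"tz": 0,"wx": 0,"wy": 0,"wz": 0},
    {"tx": 0.007,"ty": 0,"tz": 0,"wx": 0,"wy": 0,"wz": 0},
    {"tx": 0.006,"ty": 0,"tz": 0,"wx": 0,"wy": 0,"wz": 0},
    {"tx": 0,"ty": 0,"tz": 0,"wx": 0,"wy": 0,"wz": 0}
  ]
}}

```text
t: 17.15
eef_pos: [0.5005, -0.0461, 0.2723]
tcp_rot: [[0.416, 0.883, -0.216], [-0.059, -0.211, -0.976], [-0.908, 0.418, -0.036]]
ft_force: [1.1, 0.9, -0.9]
grip_width: 0.0106
```

```bash
python3 - <<'E'
from h import *
np.set_printoptions(precision=4,suppress=True)
z=np.load('latch.npz'); im,d,s=shot('wrist','w11')
print('latch in tool',s['tcp_rot'].T@(z['L']-s['eef_pos']),np.degrees(Ro.from_matrix(s['tcp_rot'].T@z['R']).as_rotvec()),s['tcp_rot'].T@s['ft_force'])
im=cv2.imread('pics/w11.png'); cv2.imwrite('pics/c11.png',cv2.resize(im[130:270,230:410],None,fx=4,fy=4,interpolation=cv2.INTER_CUBIC))
E
```

```text
latch in tool [0.1203 0.001  0.001 ] [-0.0054  0.0672  0.1606] [ 1.1882  0.4547 -1.0442]
```

View pics/c11.png

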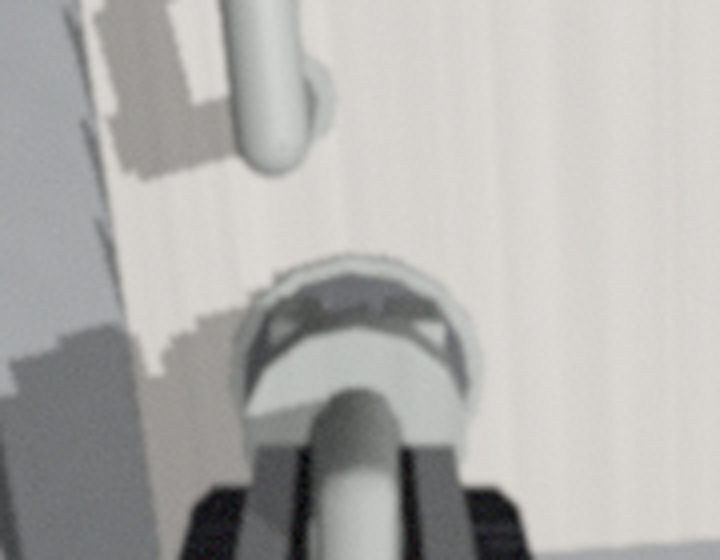

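Seated on the face (force about 1 N). Turning clockwise about +tool x.

Call:
{"op": "drive_tool", "data": {
  "increments": [
    {"tx": 0,"ty": 0,"tz": 0,"wx": 0.05,"wy": 0,"wz": 0},
    {"tx": 0,"ty": 0,"tz": 0,"wx": 0.08,"wy": 0,"wz": 0},
    {"tx": 0,"ty": 0,"tz": 0,"wx": 0.08,"wy": 0,"wz": 0},
    {"tx": 0,"ty": 0,"tz": 0,"wx": 0.08,"wy": 0,"wz": 0},
    {"tx": 0,"ty": 0,"tz": 0,"wx": 0,"wy": 0,"wz": 0}
  ]
}}

```text
t: 17.82
eef_pos: [0.5007, -0.0463, 0.2726]
tcp_rot: [[0.417, 0.621, -0.664], [-0.059, -0.71, -0.702], [-0.907, 0.332, -0.259]]
ft_force: [2.3, -1.2, -0.7]
grip_width: 0.0107
```

```bash
python3 - <<'E'
from h import *
np.set_printoptions(precision=4,suppress=True)
z=np.load('latch.npz'); s=ctrl.read_state()
print('latch in tool',s['tcp_rot'].T@(z['L']-s['eef_pos']),np.degrees(Ro.from_matrix(z['R'].T@s['tcp_rot']).as_rotvec()),s['tcp_rot'].T@s['ft_force'],s['tcp_rot'].T@s['moment'],s['joint_pos'])
E
```

```text
latch in tool [0.1206 0.0009 0.0004] [33.151  -0.1098 -0.0649] [ 1.6994  2.0718 -0.4583] [-0.0331 -0.1182  0.0848] [-20.8162  12.119   97.5132   7.3817  46.2457  21.2823]
```

Call:
{"op": "drive_tool", "data": {
  "increments": [
    {"tx": 0,"ty": 0,"tz": 0,"wx": 0.08,"wy": 0,"wz": 0},
    {"tx": 0,"ty": 0,"tz": 0,"wx": 0.08,"wy": 0,"wz": 0},
    {"tx": 0,"ty": 0,"tz": 0,"wx": 0.08,"wy": 0,"wz": 0},
    {"tx": 0,"ty": 0,"tz": 0,"wx": 0.08,"wy": 0,"wz": 0},
    {"tx": 0,"ty": 0,"tz": 0,"wx": 0.08,"wy": 0,"wz": 0},
    {"tx": 0,"ty": 0,"tz": 0,"wx": 0.06,"wy": 0,"wz": 0},
    {"tx": 0,"ty": 0,"tz": 0,"wx": 0.04,"wy": 0,"wz": 0},
    {"tx": 0,"ty": 0,"tz": 0,"wx": 0,"wy": 0,"wz": 0}
  ]
}}

```text
t: 18.82
eef_pos: [0.5006, -0.0465, 0.2726]
tcp_rot: [[0.417, -0.221, -0.882], [-0.06, -0.975, 0.216], [-0.907, -0.037, -0.419]]
ft_force: [0.1, -3.2, 0.2]
grip_width: 0.0105
```

```bash
cat > m.py <<'E'
from h import *
np.set_printoptions(precision=4,suppress=True)
z=np.load('latch.npz'); s=ctrl.read_state()
print('latch in tool',s['tcp_rot'].T@(z['L']-s['eef_pos']),np.degrees(Ro.from_matrix(z['R'].T@s['tcp_rot']).as_rotvec()),s['tcp_rot'].T@s['ft_force'],s['tcp_rot'].T@s['moment'],s['joint_pos'])
E
python3 m.py
```

```text
latch in tool [ 0.1206  0.0006 -0.0006] [90.3191 -0.1686  0.0062] [ 0.0248  3.1007 -0.902 ] [-0.0374 -0.0506  0.6573] [-20.8314  12.1154  97.5194   7.3529  46.251   78.4564]
```

Call:
{"op": "drive_tool", "data": {
  "increments": [
    {"tx": 0,"ty": 0,"tz": 0,"wx": 0.03,"wy": 0,"wz": 0},
    {"tx": 0,"ty": 0,"tz": 0,"wx": 0.02,"wy": 0,"wz": 0},
    {"tx": 0,"ty": 0,"tz": 0,"wx": 0,"wy": 0,"wz": 0}
  ]
}}

```text
t: 19.2
eef_pos: [0.5006, -0.0464, 0.2726]
tcp_rot: [[0.416, -0.308, -0.855], [-0.059, -0.948, 0.312], [-0.907, -0.079, -0.413]]
ft_force: [0.5, -3.7, -0.4]
grip_width: 0.0109
```

```bash
python3 m.py
```

```text
latch in tool [ 0.1206  0.0006 -0.0008] [96.0545 -0.1762 -0.0031] [ 0.7541  3.348  -1.3821] [-0.1145  0.047   0.7675] [-20.8241  12.1176  97.5261   7.3572  46.2571  84.1946]
```

Call:
{"op": "drive_tool", "data": {
  "increments": [
    {"tx": 0,"ty": 0,"tz": 0,"wx": 0.025,"wy": 0,"wz": 0},
    {"tx": 0,"ty": 0,"tz": 0,"wx": 0,"wy": 0,"wz": 0}
  ]
}}

```text
t: 19.45
eef_pos: [0.5006, -0.0463, 0.2726]
tcp_rot: [[0.416, -0.351, -0.839], [-0.059, -0.931, 0.36], [-0.907, -0.1, -0.408]]
ft_force: [0.1, -3.0, -0.1]
grip_width: 0.0103
```

```bash
python3 m.py
```

```text
latch in tool [ 0.1206  0.0007 -0.0009] [98.9473 -0.1718 -0.0106] [ 0.2947  2.7601 -1.1238] [-0.1926  0.1295  0.7469] [-20.8162  12.1146  97.5287   7.3673  46.2618  87.0877]
```

Torque climbed to 0.19 N m, above the latch's 0.06 friction, so it is at its stop. Backing off within the play and withdrawing along the normal.

Call:
{"op": "drive_tool", "data": {
  "increments": [
    {"tx": 0,"ty": 0,"tz": 0,"wx": -0.035,"wy": 0,"wz": 0},
    {"tx": 0,"ty": 0,"tz": 0,"wx": -0.035,"wy": 0,"wz": 0},
    {"tx": -0.03,"ty": 0,"tz": 0,"wx": 0,"wy": 0,"wz": 0},
    {"tx": -0.04,"ty": 0,"tz": 0,"wx": 0,"wy": 0,"wz": 0},
    {"tx": -0.08,"ty": 0,"tz": 0,"wx": 0,"wy": 0,"wz": 0},
    {"tx": -0.08,"ty": 0,"tz": 0,"wx": 0,"wy": 0,"wz": 0},
    {"tx": 0,"ty": 0,"tz": 0,"wx": 0,"wy": 0,"wz": 0}
  ]
}}

```text
t: 20.32
eef_pos: [0.4715, -0.0419, 0.3369]
tcp_rot: [[0.419, -0.233, -0.877], [-0.06, -0.972, 0.229], [-0.906, -0.044, -0.421]]
ft_force: [0.3, -0.0, -0.7]
grip_width: 0.0107
```

```bash
python3 - <<'E'
from h import *
np.set_printoptions(precision=4,suppress=True)
z=np.load('latch.npz'); im,d,s=shot('wrist','w12'); print(s['eef_pos'],s['joint_pos'],s['grip_width'])
P=pts('wrist',d,s); A=(P-z['L'])@np.c_[z['px'],z['cy'],z['n']]
w=(d>0)&(np.hypot(A[...,0],A[...,1])<.016)&(A[...,2]>.007)&(A[...,2]<.014)
q=A[w]; print(w.sum(),q.mean(0),q.min(0),q.max(0)); e=np.linalg.svd(q[:,:2]-q[:,:2].mean(0),full_matrices=False)[2][0]; print(np.degrees(np.arctan2(e[0],e[1])))
T=(P-s['eef_pos'])@s['tcp_rot']
a=(d>0)&(T[...,0]>.088)&(T[...,0]<.104)&(np.hypot(T[...,1],T[...,2])<.03); q=T[a]; print('disc',q.mean(0),q.min(0),q.max(0))
K=down(-124.5); 
E
```

```text
[ 0.4715 -0.0419  0.3369] [-21.7739   5.2165  94.4753   6.9316  56.0667  79.6098] 0.010718121582692487
97 [-0.001  -0.0009  0.0096] [-0.0111 -0.003   0.007 ] [0.0079 0.0016 0.0115]
-89.792578448448
disc [ 0.0967  0.0011 -0.0069] [ 0.0883 -0.0151 -0.0156] [0.104  0.017  0.0059]
```

View pics/w12.png

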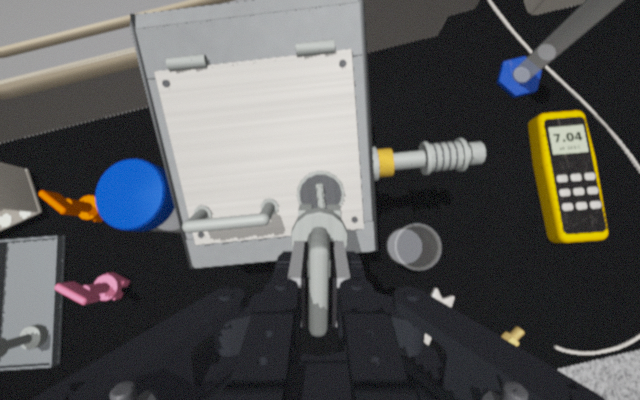

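```bash
python3 - <<'E'
from h import *
np.set_printoptions(precision=3,suppress=True)
s=ctrl.read_state(); T0=mk(s['tcp_rot'],s['eef_pos']); T1=mk(down(-124.5),[.5715,.3525,.335])
plan(T1,12)
D=np.real(logm(np.linalg.inv(T0)@T1))
for f in np.linspace(0,1,7):
    T=T0@expm(D*f); print(T[:3,3],(T@[.12,0,0,1])[:3])
E
```

```text
12 x { "tx":0.0134,"ty":-0.1017,"tz":-0.0633,"wx":-0.0497,"wy":-0.0169,"wz":-0.0093} mm/row 36 deg/row 6.1
[ 0.472 -0.042  0.336] [ 0.522 -0.049  0.227]
[0.52  0.011 0.346] [0.563 0.009 0.234]
[0.558 0.072 0.351] [0.593 0.074 0.236]
[0.582 0.14  0.351] [0.609 0.144 0.234]
[0.593 0.211 0.348] [0.611 0.216 0.23 ]
[0.59  0.283 0.342] [0.598 0.286 0.223]
[0.571 0.352 0.335] [0.571 0.352 0.215]
```

Latch wing at (320,190) now points up the slope (90°). Carrying the key back.

Call:
{"op": "drive_tool", "data": {
  "increments": [
    {"tx": 0.0134,"ty": -0.1017,"tz": -0.0633,"wx": -0.0497,"wy": -0.0169,"wz": -0.0093},
    {"tx": 0.0134,"ty": -0.1017,"tz": -0.0633,"wx": -0.0497,"wy": -0.0169,"wz": -0.0093},
    {"tx": 0.0134,"ty": -0.1017,"tz": -0.0633,"wx": -0.0497,"wy": -0.0169,"wz": -0.0093},
    {"tx": 0.0134,"ty": -0.1017,"tz": -0.0633,"wx": -0.0497,"wy": -0.0169,"wz": -0.0093},
    {"tx": 0.0134,"ty": -0.1017,"tz": -0.0633,"wx": -0.0497,"wy": -0.0169,"wz": -0.0093},
    {"tx": 0.0134,"ty": -0.1017,"tz": -0.0633,"wx": -0.0497,"wy": -0.0169,"wz": -0.0093},
    {"tx": 0.0134,"ty": -0.1017,"tz": -0.0633,"wx": -0.0497,"wy": -0.0169,"wz": -0.0093},
    {"tx": 0.0134,"ty": -0.1017,"tz": -0.0633,"wx": -0.0497,"wy": -0.0169,"wz": -0.0093},
    {"tx": 0.0134,"ty": -0.1017,"tz": -0.0633,"wx": -0.0497,"wy": -0.0169,"wz": -0.0093},
    {"tx": 0.0134,"ty": -0.1017,"tz": -0.0633,"wx": -0.0497,"wy": -0.0169,"wz": -0.0093},
    {"tx": 0.0134,"ty": -0.1017,"tz": -0.0633,"wx": -0.0497,"wy": -0.0169,"wz": -0.0093},
    {"tx": 0.0134,"ty": -0.1017,"tz": -0.0633,"wx": -0.0497,"wy": -0.0169,"wz": -0.0093}
  ]
}}

```text
t: 21.88
eef_pos: [0.5718, 0.3538, 0.3326]
tcp_rot: [[-0.005, 0.826, -0.564], [-0.001, -0.564, -0.826], [-1.0, -0.004, 0.003]]
ft_force: [0.2, -0.4, -0.4]
grip_width: 0.0108
```

Call:
{"op": "drive_tool", "data": {
  "increments": [
    {"tx": 0,"ty": 0,"tz": 0,"wx": 0,"wy": 0,"wz": 0},
    {"tx": 0,"ty": 0,"tz": 0,"wx": 0,"wy": 0,"wz": 0}
  ]
}}

```text
t: 22.12
eef_pos: [0.5721, 0.3523, 0.3335]
tcp_rot: [[-0.003, 0.824, -0.567], [0.0, -0.567, -0.824], [-1.0, -0.002, 0.001]]
ft_force: [0.8, 0.0, -1.1]
grip_width: 0.0107
```

```bash
python3 - <<'E'
from h import *
np.set_printoptions(precision=4,suppress=True)
im,d,s=shot('wrist','w13'); print(s['eef_pos'],s['tcp_rot'],s['joint_pos'])
P=pts('wrist',d,s)
T=(P-s['eef_pos'])@s['tcp_rot']
a=(d>0)&(T[...,0]>.094)&(T[...,0]<.1)&(np.hypot(T[...,1],T[...,2])<.03); q=T[a]; print('disc',q.mean(0),q.min(0),q.max(0))
a=(d>0)&(T[...,0]>.108)&(T[...,0]<.125)&(np.hypot(T[...,1],T[...,2])<.03); q=T[a]; print('foot',q.mean(0),q.min(0),q.max(0))
# disc plane tilt
a=(d>0)&(T[...,0]>.094)&(T[...,0]<.099)&(np.hypot(T[...,1],T[...,2])<.015); q=T[a]; c=np.linalg.lstsq(np.c_[q[:,1:],np.ones(len(q))],q[:,0],rcond=None)[0]; print('tilt deg',np.degrees(c[:2]),c[2])
R=down(-124.5)
plan(mk(R,[.5715,.3525,.145]),6)
E
```

```text
[0.5721 0.3523 0.3335] [[-0.0028  0.8235 -0.5673]
 [ 0.0001 -0.5673 -0.8235]
 [-1.     -0.0024  0.0014]] [21.5322 34.0514 48.5057  0.0662 97.5871 56.1031]
disc [ 0.0968 -0.0002 -0.0064] [ 0.094  -0.0162 -0.0156] [0.1    0.0156 0.0065]
foot [ 0.114   0.0001 -0.0128] [ 0.1081 -0.0127 -0.0134] [ 0.1209  0.013  -0.0116]
tilt deg [-0.2217 -0.1209] 0.09667544989901361
6 x { "tx":0.1050,"ty":-0.0004,"tz":-0.0001,"wx":-0.0001,"wy":0.0001,"wz":0.0002} mm/row 31 deg/row 0.0
```

View pics/w13.png

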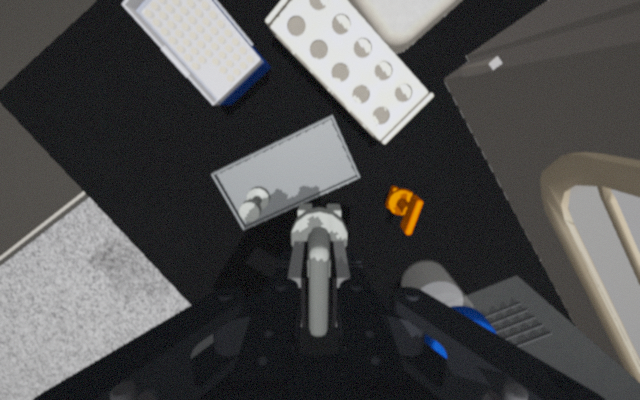

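Key straight (tilt under 0.3°) above its old spot. Lowering.

Call:
{"op": "drive_tool", "data": {
  "increments": [
    {"tx": 0.105,"ty": 0,"tz": 0,"wx": 0,"wy": 0,"wz": 0},
    {"tx": 0.105,"ty": 0,"tz": 0,"wx": 0,"wy": 0,"wz": 0},
    {"tx": 0.105,"ty": 0,"tz": 0,"wx": 0,"wy": 0,"wz": 0},
    {"tx": 0.105,"ty": 0,"tz": 0,"wx": 0,"wy": 0,"wz": 0},
    {"tx": 0.105,"ty": 0,"tz": 0,"wx": 0,"wy": 0,"wz": 0},
    {"tx": 0.09,"ty": 0,"tz": 0,"wx": 0,"wy": 0,"wz": 0},
    {"tx": 0.04,"ty": 0,"tz": 0,"wx": 0,"wy": 0,"wz": 0},
    {"tx": 0.02,"ty": 0,"tz": 0,"wx": 0,"wy": 0,"wz": 0},
    {"tx": 0,"ty": 0,"tz": 0,"wx": 0,"wy": 0,"wz": 0},
    {"tx": 0,"ty": 0,"tz": 0,"wx": 0,"wy": 0,"wz": 0}
  ]
}}

```text
t: 23.42
eef_pos: [0.5718, 0.3527, 0.1331]
tcp_rot: [[-0.0, 0.824, -0.567], [0.001, -0.567, -0.824], [-1.0, -0.001, -0.001]]
ft_force: [-0.3, 0.6, -0.2]
grip_width: 0.0108
```

Call:
{"op": "drive_tool", "data": {
  "increments": [
    {"tx": 0.012,"ty": 0,"tz": 0,"wx": 0,"wy": 0,"wz": 0},
    {"tx": 0.01,"ty": 0,"tz": 0,"wx": 0,"wy": 0,"wz": 0},
    {"tx": 0.007,"ty": 0,"tz": 0,"wx": 0,"wy": 0,"wz": 0},
    {"tx": 0.004,"ty": 0,"tz": 0,"wx": 0,"wy": 0,"wz": 0},
    {"tx": 0,"ty": 0,"tz": 0,"wx": 0,"wy": 0,"wz": 0},
    {"tx": 0,"ty": 0,"tz": 0,"wx": 0,"wy": 0,"wz": 0}
  ]
}}

```text
t: 24.18
eef_pos: [0.5716, 0.3527, 0.1227]
tcp_rot: [[-0.001, 0.824, -0.567], [0.001, -0.567, -0.824], [-1.0, -0.001, -0.0]]
ft_force: [-1.1, 0.1, 4.9]
grip_width: 0.0111
```

On the floor of the tray (4.9 N up, same height as at the pick). Releasing half-open and rising.

Call:
{"op": "drive_tool", "data": {
  "increments": [
    {"tx": 0,"ty": 0,"tz": 0,"wx": 0,"wy": 0,"wz": 0},
    {"tx": 0,"ty": 0,"tz": 0,"wx": 0,"wy": 0,"wz": 0},
    {"tx": 0,"ty": 0,"tz": 0,"wx": 0,"wy": 0,"wz": 0},
    {"tx": 0,"ty": 0,"tz": 0,"wx": 0,"wy": 0,"wz": 0},
    {"tx": 0,"ty": 0,"tz": 0,"wx": 0,"wy": 0,"wz": 0}
  ],
  "hand": 0
}}

```text
t: 24.8
eef_pos: [0.5715, 0.3526, 0.1221]
tcp_rot: [[-0.002, 0.824, -0.567], [0.001, -0.567, -0.824], [-1.0, -0.002, 0.0]]
ft_force: [-0.7, -0.3, 0.6]
grip_width: 0.0427
```

Call:
{"op": "drive_tool", "data": {
  "increments": [
    {"tx": -0.06,"ty": 0,"tz": 0,"wx": 0,"wy": 0,"wz": 0},
    {"tx": -0.1,"ty": 0,"tz": 0,"wx": 0,"wy": 0,"wz": 0},
    {"tx": -0.13,"ty": 0,"tz": 0,"wx": 0,"wy": 0,"wz": 0},
    {"tx": -0.13,"ty": 0,"tz": 0,"wx": 0,"wy": 0,"wz": 0},
    {"tx": -0.13,"ty": 0,"tz": 0,"wx": 0,"wy": 0,"wz": 0},
    {"tx": -0.13,"ty": 0,"tz": 0,"wx": 0,"wy": 0,"wz": 0},
    {"tx": 0,"ty": 0,"tz": 0,"wx": 0,"wy": 0,"wz": 0}
  ]
}}

```text
t: 25.68
eef_pos: [0.5719, 0.3526, 0.3312]
tcp_rot: [[0.006, 0.824, -0.566], [0.004, -0.566, -0.824], [-1.0, 0.003, -0.006]]
ft_force: [-0.5, -0.0, -0.8]
grip_width: 0.043
```

```bash
python3 - <<'E'
from h import *
np.set_printoptions(precision=4,suppress=True)
im,d,s=shot('wrist','w14'); print(s['eef_pos'],s['joint_pos'])
P=pts('wrist',d,s)
for r in ctrl.regions_of('key_center','wrist')[:3]:
    m=r['pixels']&(d>0); q=P[m&(P[...,2]>.072)]
    if len(q)>20: print(r['conf'],r['point'],cv2.minAreaRect((q[:,:2]*1000).astype(np.float32)),q[:,2].max())
g=ctrl.regions_of('key_tray','wrist')
if g:
    q=P[g[0]['pixels']&(d>0)]; q=q[q[:,2]<.025]; print('tray',cv2.minAreaRect((q[:,:2]*1000).astype(np.float32)))
# plan to above bar: vertical, yaw z=-98, then
z=np.load('latch.npz')
bar=np.array([.5443,.0222,.1862]); 
plan(mk(down(-97.9),bar+[0,0,.054+.1]),10)
E
```

```text
[0.5719 0.3526 0.3312] [21.5646 33.8932 49.1584  0.0744 96.55   56.0787]
0.92 [170.2, 319.3] ((571.2429809570312, 352.5054626464844), (40.7019157409668, 7.414299964904785), 55.315635681152344) 0.08381044677606422
0.9 [257.9, 333.3] ((521.1290283203125, 246.3666229248047), (40.215553283691406, 7.936277389526367), 52.014320373535156) 0.08040163912175863
0.76 [208.5, 406.6] ((631.1400756835938, 255.7276611328125), (39.517311096191406, 8.286712646484375), 38.57581329345703) 0.08128406103066885
tray ((524.9359130859375, 363.4317626953125), (89.6024169921875, 176.13418579101562), 80.63985443115234)
10 x { "tx":-0.0048,"ty":0.0341,"tz":0.1061,"wx":-0.0232,"wy":0.0000,"wz":0.0001} mm/row 33 deg/row 2.7
```

View pics/w14.png

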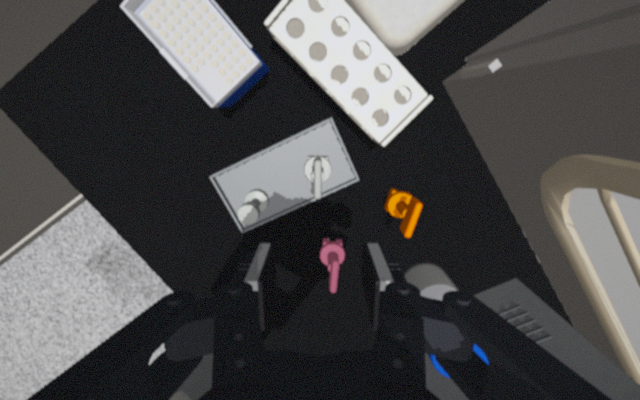

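Key stands at (318,172), at the same place and height as before. Now above the bar handle.

Call:
{"op": "drive_tool", "data": {
  "increments": [
    {"tx": -0.005,"ty": 0.034,"tz": 0.106,"wx": -0.0232,"wy": 0,"wz": 0},
    {"tx": -0.005,"ty": 0.034,"tz": 0.106,"wx": -0.0232,"wy": 0,"wz": 0},
    {"tx": -0.005,"ty": 0.034,"tz": 0.106,"wx": -0.0232,"wy": 0,"wz": 0},
    {"tx": -0.005,"ty": 0.034,"tz": 0.106,"wx": -0.0232,"wy": 0,"wz": 0},
    {"tx": -0.005,"ty": 0.034,"tz": 0.106,"wx": -0.0232,"wy": 0,"wz": 0},
    {"tx": -0.005,"ty": 0.034,"tz": 0.106,"wx": -0.0232,"wy": 0,"wz": 0},
    {"tx": -0.005,"ty": 0.034,"tz": 0.106,"wx": -0.0232,"wy": 0,"wz": 0},
    {"tx": -0.005,"ty": 0.034,"tz": 0.106,"wx": -0.0232,"wy": 0,"wz": 0},
    {"tx": -0.005,"ty": 0.034,"tz": 0.106,"wx": -0.0232,"wy": 0,"wz": 0},
    {"tx": -0.005,"ty": 0.034,"tz": 0.106,"wx": -0.0232,"wy": 0,"wz": 0},
    {"tx": 0,"ty": 0,"tz": 0,"wx": 0,"wy": 0,"wz": 0},
    {"tx": 0,"ty": 0,"tz": 0,"wx": 0,"wy": 0,"wz": 0}
  ]
}}

```text
t: 27.32
eef_pos: [0.5441, 0.0231, 0.3404]
tcp_rot: [[-0.003, 0.99, -0.138], [0.001, -0.138, -0.99], [-1.0, -0.003, -0.001]]
ft_force: [-0.7, -0.3, 0.2]
grip_width: 0.0428
```

```bash
python3 - <<'E'
from h import *
np.set_printoptions(precision=4,suppress=True)
im,d,s=shot('wrist','w15'); print(s['eef_pos'],s['joint_pos'])
P=pts('wrist',d,s); z=np.load('latch.npz'); B=np.c_[z['px'],z['cy'],z['n']]
A=(P-z['L'])@B
pl=(d>0)&(abs(A[...,2]+.004)<.004)&(A[...,0]>-.03)&(A[...,0]<.1)&(A[...,1]>-.02)&(A[...,1]<.1); print('panel h',np.median(A[pl][:,2]))
k=(d>0)&(A[...,2]>.024)&(A[...,2]<.04)&(abs(A[...,0])<.03)&(A[...,1]>.02)&(A[...,1]<.13)
q=A[k]; print(k.sum(),q.min(0),q.max(0))
for lo in np.arange(.03,.12,.012):
    w=q[(q[:,1]>=lo)&(q[:,1]<lo+.012)&(q[:,2]>.026)]
    if len(w)>5: print(round(lo,3),len(w),w[:,0].min(),w[:,0].max(),w[:,2].max())
yc=.5*(q[:,1].min()+q[:,1].max()); top=q[q[:,2]>np.percentile(q[:,2],80)]
print('bar world',z['L']+B@[np.median(top[:,0]),yc,np.percentile(q[:,2],97)-.005])
# panel edges in panel coords: colour bright
E
```

```text
[0.5441 0.0231 0.3404] [-10.0459  19.9834  71.0911   0.0367  89.1141  -2.0926]
panel h -0.004016676297433624
1191 [-0.0134  0.0412  0.024 ] [-0.0031  0.1099  0.0348]
0.042 180 -0.01339530264212291 -0.0034908763626497275 0.03376379546988543
0.054 192 -0.013208213485889981 -0.003435104434889619 0.03395114404684602
0.066 199 -0.012952080763644841 -0.0031684569093404446 0.03480453059325499
0.078 218 -0.012625299539187862 -0.0032974405100606023 0.033835963620044374
0.09 223 -0.01239085661538231 -0.003057670680398242 0.03426671406086038
0.102 150 -0.012466956966428312 -0.003285793890812647 0.03401058248026338
bar world [0.5422 0.0231 0.1858]
```

View pics/w15.png

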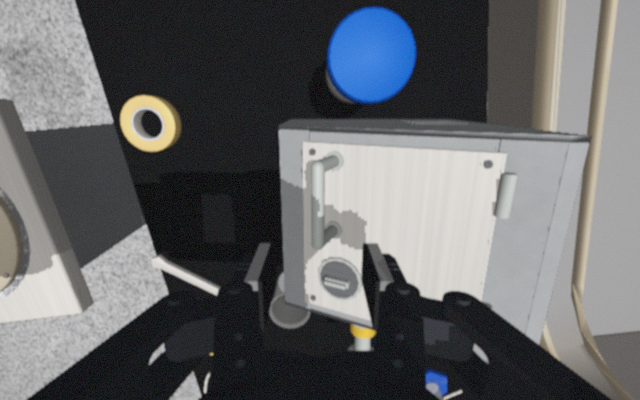

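```bash
cat > arc.py <<'E'
from h import *
np.set_printoptions(precision=4,suppress=True)
z=np.load('latch.npz'); B=np.c_[z['px'],z['cy'],z['n']]
bar=z['L']+B@[-.0081,.0755,.0285]; hin=z['L']+B@[-.0081+.12,.0755,-.008]
def barat(phi):
    return hin+Ro.from_rotvec(z['cy']*np.radians(phi)).apply(bar-hin)
E
python3 - <<'E'
from arc import *
print(bar,hin)
plan(mk(down(-97.9),bar+[0,0,.057]),5)
R=down(-97.9)
prev=bar
for p in range(4,93,4):
    b=barat(p); q=R.T@(b-prev)/.3; print(p,b,'tx %.4f ty %.4f tz %.4f'%tuple(q)); prev=b
E
```

```text
[0.5425 0.0231 0.1859] [0.6655 0.006  0.2035]
5 x { "tx":0.0651,"ty":-0.0009,"tz":0.0004,"wx":-0.0000,"wy":-0.0001,"wz":0.0003} mm/row 20 deg/row 0.0
4 [0.5416 0.0232 0.1946] tx -0.0290 ty -0.0031 tz -0.0000
8 [0.5412 0.0232 0.2033] tx -0.0292 ty -0.0011 tz 0.0000
12 [0.5415 0.0232 0.2121] tx -0.0292 ty 0.0010 tz -0.0000
16 [0.5424 0.0231 0.2208] tx -0.0290 ty 0.0030 tz 0.0000
20 [0.5439 0.0229 0.2294] tx -0.0287 ty 0.0050 tz -0.0000
24 [0.546  0.0226 0.2379] tx -0.0283 ty 0.0070 tz -0.0000
28 [0.5487 0.0222 0.2462] tx -0.0278 ty 0.0090 tz 0.0000
32 [0.5519 0.0217 0.2544] tx -0.0271 ty 0.0109 tz -0.0000
36 [0.5557 0.0212 0.2622] tx -0.0262 ty 0.0128 tz 0.0000
40 [0.56   0.0206 0.2698] tx -0.0253 ty 0.0146 tz -0.0000
44 [0.5649 0.0199 0.2771] tx -0.0242 ty 0.0163 tz 0.0000
48 [0.5702 0.0192 0.284 ] tx -0.0230 ty 0.0179 tz 0.0000
52 [0.576  0.0184 0.2905] tx -0.0217 ty 0.0195 tz -0.0000
56 [0.5822 0.0175 0.2966] tx -0.0203 ty 0.0210 tz -0.0000
60 [0.5888 0.0166 0.3022] tx -0.0188 ty 0.0223 tz 0.0000
64 [0.5959 0.0156 0.3074] tx -0.0172 ty 0.0236 tz 0.0000
68 [0.6032 0.0146 0.312 ] tx -0.0155 ty 0.0247 tz -0.0000
72 [0.6109 0.0136 0.3162] tx -0.0137 ty 0.0257 tz 0.0000
76 [0.6188 0.0125 0.3197] tx -0.0119 ty 0.0266 tz -0.0000
80 [0.6269 0.0113 0.3227] tx -0.0100 ty 0.0274 tz 0.0000
84 [0.6352 0.0102 0.3252] tx -0.0081 ty 0.0280 tz -0.0000
88 [0.6437 0.009  0.327 ] tx -0.0061 ty 0.0285 tz 0.0000
92 [0.6523 0.0078 0.3282] tx -0.0041 ty 0.0289 tz -0.0000
```

Call:
{"op": "drive_tool", "data": {
  "increments": [
    {"tx": 0.065,"ty": -0.001,"tz": 0,"wx": 0,"wy": 0,"wz": 0},
    {"tx": 0.065,"ty": -0.001,"tz": 0,"wx": 0,"wy": 0,"wz": 0},
    {"tx": 0.065,"ty": -0.001,"tz": 0,"wx": 0,"wy": 0,"wz": 0},
    {"tx": 0.065,"ty": -0.001,"tz": 0,"wx": 0,"wy": 0,"wz": 0},
    {"tx": 0.06,"ty": -0.001,"tz": 0,"wx": 0,"wy": 0,"wz": 0},
    {"tx": 0,"ty": 0,"tz": 0,"wx": 0,"wy": 0,"wz": 0},
    {"tx": 0,"ty": 0,"tz": 0,"wx": 0,"wy": 0,"wz": 0}
  ]
}}

```text
t: 28.25
eef_pos: [0.5429, 0.0234, 0.2457]
tcp_rot: [[-0.001, 0.991, -0.137], [0.001, -0.137, -0.991], [-1.0, -0.001, -0.0]]
ft_force: [0.9, 0.2, 0.6]
grip_width: 0.0429
```

```bash
python3 - <<'E'
from arc import *
im,d,s=shot('wrist','w16'); print(s['tcp_rot'].T@(bar-s['eef_pos']),s['ft_force'])
E
```

```text
[ 0.0598 -0.0003  0.0004] [0.9483 0.2092 0.5674]
```

View pics/w16.png

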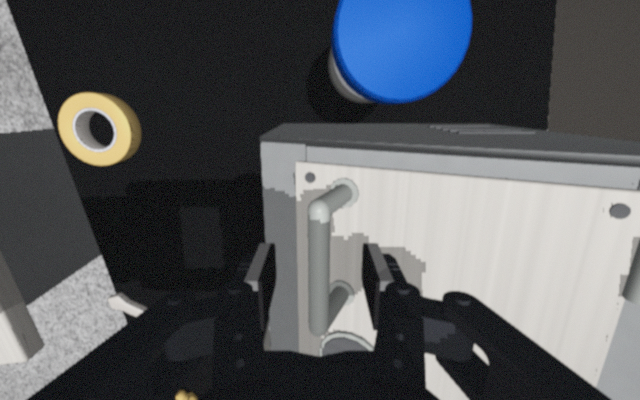

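The bar at (320,270) sits centred between the jaws. Grip.

Call:
{"op": "drive_tool", "data": {
  "increments": [
    {"tx": 0.006,"ty": 0,"tz": 0,"wx": 0,"wy": 0,"wz": 0},
    {"tx": 0,"ty": 0,"tz": 0,"wx": 0,"wy": 0,"wz": 0},
    {"tx": 0,"ty": 0,"tz": 0,"wx": 0,"wy": 0,"wz": 0},
    {"tx": 0,"ty": 0,"tz": 0,"wx": 0,"wy": 0,"wz": 0},
    {"tx": 0,"ty": 0,"tz": 0,"wx": 0,"wy": 0,"wz": 0},
    {"tx": 0,"ty": 0,"tz": 0,"wx": 0,"wy": 0,"wz": 0}
  ],
  "hand": 1
}}

```text
t: 29.05
eef_pos: [0.5428, 0.0229, 0.2435]
tcp_rot: [[-0.001, 0.99, -0.138], [0.001, -0.138, -0.99], [-1.0, -0.001, -0.001]]
ft_force: [-0.2, -0.1, 5.1]
grip_width: 0.0076
```

Call:
{"op": "drive_tool", "data": {
  "increments": [
    {"tx": -0.029,"ty": -0.003,"tz": 0,"wx": 0,"wy": 0,"wz": 0},
    {"tx": -0.029,"ty": -0.001,"tz": 0,"wx": 0,"wy": 0,"wz": 0},
    {"tx": -0.029,"ty": 0.001,"tz": 0,"wx": 0,"wy": 0,"wz": 0},
    {"tx": -0.029,"ty": 0.003,"tz": 0,"wx": 0,"wy": 0,"wz": 0},
    {"tx": 0,"ty": 0,"tz": 0,"wx": 0,"wy": 0,"wz": 0}
  ]
}}

```text
t: 29.68
eef_pos: [0.5425, 0.023, 0.2788]
tcp_rot: [[-0.002, 0.99, -0.138], [0.001, -0.138, -0.99], [-1.0, -0.002, -0.0]]
ft_force: [-1.0, 1.3, -0.7]
grip_width: 0.0076
```

```bash
python3 - <<'E'
from arc import *
s=ctrl.read_state(); print(s['eef_pos'],s['tcp_rot'],s['ft_force'],s['moment'])
im,d,s=shot('wrist','w17')
E
```

```text
[0.5425 0.023  0.2788] [[-0.0016  0.9905 -0.1378]
 [ 0.0005 -0.1378 -0.9905]
 [-1.     -0.0016 -0.0003]] [-0.9983  1.2621 -0.7465] [ 0.1601  0.2834 -0.0464]
```

View pics/w17.png

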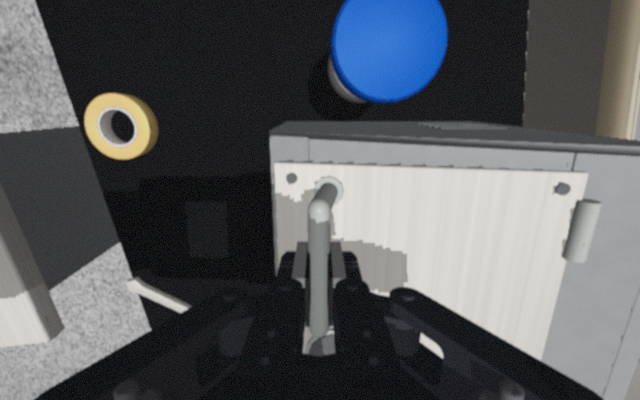

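The panel follows, with the bar still in the grip (318,280). Continuing the arc.

Call:
{"op": "drive_tool", "data": {
  "increments": [
    {"tx": -0.029,"ty": 0.005,"tz": 0,"wx": 0,"wy": 0,"wz": 0},
    {"tx": -0.028,"ty": 0.007,"tz": 0,"wx": 0,"wy": 0,"wz": 0},
    {"tx": -0.028,"ty": 0.009,"tz": 0,"wx": 0,"wy": 0,"wz": 0},
    {"tx": -0.027,"ty": 0.011,"tz": 0,"wx": 0,"wy": 0,"wz": 0},
    {"tx": -0.026,"ty": 0.013,"tz": 0,"wx": 0,"wy": 0,"wz": 0},
    {"tx": -0.025,"ty": 0.0145,"tz": 0,"wx": 0,"wy": 0,"wz": 0},
    {"tx": -0.024,"ty": 0.0165,"tz": 0,"wx": 0,"wy": 0,"wz": 0},
    {"tx": 0,"ty": 0,"tz": 0,"wx": 0,"wy": 0,"wz": 0}
  ]
}}

```text
t: 30.72
eef_pos: [0.5638, 0.02, 0.336]
tcp_rot: [[-0.005, 0.99, -0.138], [0.001, -0.138, -0.99], [-1.0, -0.005, 0.0]]
ft_force: [-15.8, 1.5, 8.0]
grip_width: 0.0075
```

```bash
python3 - <<'E'
from arc import *
im,d,s=shot('wrist','w18')
print(s['eef_pos']-[0,0,.0577],s['grip_width'],s['ft_force'],s['moment'],s['joint_pos'])
E
```

```text
[0.5638 0.02   0.2783] 0.007508791617579416 [-15.7953   1.5118   8.0158] [ 0.2932  2.7579 -0.065 ] [-9.9819 22.2114 68.3546 -0.0168 89.7382 -2.0718]
```

View pics/w18.png

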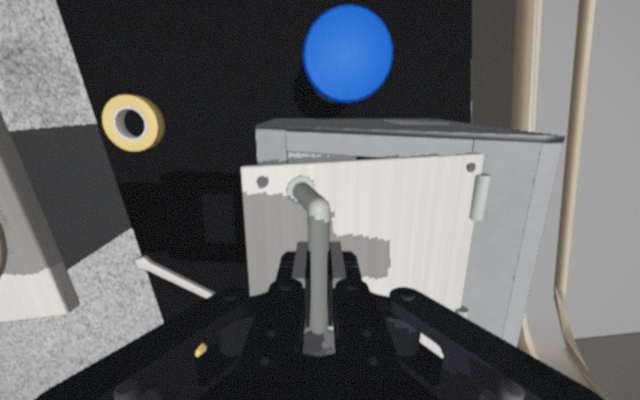

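Call:
{"op": "drive_tool", "data": {
  "increments": [
    {"tx": -0.026,"ty": 0.014,"tz": 0,"wx": 0,"wy": 0,"wz": 0},
    {"tx": -0.024,"ty": 0.016,"tz": 0,"wx": 0,"wy": 0,"wz": 0},
    {"tx": -0.022,"ty": 0.019,"tz": 0,"wx": 0,"wy": 0,"wz": 0},
    {"tx": -0.019,"ty": 0.022,"tz": 0,"wx": 0,"wy": 0,"wz": 0},
    {"tx": 0,"ty": 0,"tz": 0,"wx": 0,"wy": 0,"wz": 0}
  ]
}}

```text
t: 31.4
eef_pos: [0.5867, 0.0167, 0.363]
tcp_rot: [[-0.0, 0.99, -0.138], [0.0, -0.138, -0.99], [-1.0, -0.0, -0.0]]
ft_force: [-5.6, 1.3, 3.7]
grip_width: 0.0074
```

```bash
python3 - <<'E'
from arc import *
im,d,s=shot('wrist','w19')
print(s['eef_pos']-[0,0,.0577],barat(60),s['grip_width'],s['ft_force'],s['moment'],s['joint_pos'])
E
```

```text
[0.5867 0.0167 0.3053] [0.5888 0.0166 0.3022] 0.0073785010699336075 [-5.5986  1.2741  3.6899] [0.1684 1.0488 0.0028] [-9.9195 23.8241 61.4119  0.0127 94.7886 -1.9939]
```

View pics/w19.png

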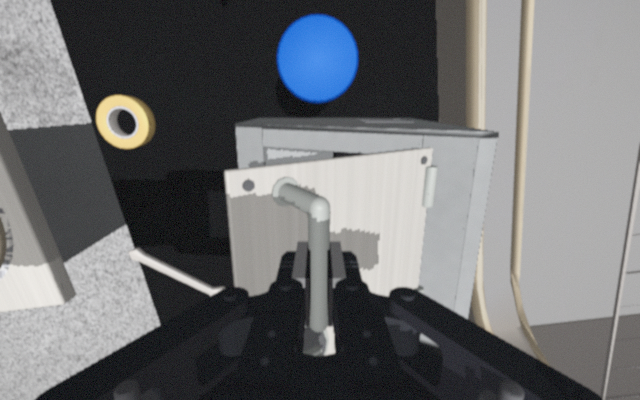

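Call:
{"op": "drive_tool", "data": {
  "increments": [
    {"tx": -0.0172,"ty": 0.0236,"tz": 0,"wx": 0,"wy": 0,"wz": 0},
    {"tx": -0.0155,"ty": 0.0247,"tz": 0,"wx": 0,"wy": 0,"wz": 0},
    {"tx": -0.0137,"ty": 0.0257,"tz": 0,"wx": 0,"wy": 0,"wz": 0},
    {"tx": -0.012,"ty": 0.0266,"tz": 0,"wx": 0,"wy": 0,"wz": 0},
    {"tx": 0,"ty": 0,"tz": 0,"wx": 0,"wy": 0,"wz": 0}
  ]
}}

```text
t: 32.08
eef_pos: [0.6164, 0.0126, 0.3826]
tcp_rot: [[0.003, 0.99, -0.138], [-0.0, -0.138, -0.99], [-1.0, 0.003, -0.0]]
ft_force: [-7.4, 0.6, 11.4]
grip_width: 0.0077
```

Call:
{"op": "drive_tool", "data": {
  "increments": [
    {"tx": -0.011,"ty": 0.0265,"tz": 0,"wx": 0,"wy": 0,"wz": 0},
    {"tx": -0.009,"ty": 0.0275,"tz": 0,"wx": 0,"wy": 0,"wz": 0},
    {"tx": -0.007,"ty": 0.028,"tz": 0,"wx": 0,"wy": 0,"wz": 0},
    {"tx": -0.005,"ty": 0.0285,"tz": 0,"wx": 0,"wy": 0,"wz": 0},
    {"tx": 0,"ty": 0,"tz": 0,"wx": 0,"wy": 0,"wz": 0}
  ]
}}

```text
t: 32.7
eef_pos: [0.6497, 0.0079, 0.3917]
tcp_rot: [[0.004, 0.99, -0.138], [-0.0, -0.138, -0.99], [-1.0, 0.004, -0.0]]
ft_force: [-2.3, 0.7, 9.4]
grip_width: 0.0071
```

```bash
python3 - <<'E'
from arc import *
im,d,s=shot('wrist','w20'); shot('scene','s20'); shot('top','t20')
print(s['eef_pos']-[0,0,.0577],barat(92),s['grip_width'],s['ft_force'],s['moment'],s['joint_pos'])
a=cv2.imread('pics/w20.png'); b=cv2.imread('pics/s20.png')[110:270,240:440]; cv2.imwrite('pics/c20.png',cv2.resize(b,None,fx=3.5,fy=3.5))
E
```

```text
[0.6497 0.0079 0.334 ] [0.6523 0.0078 0.3282] 0.007127408907008235 [-2.291   0.7071  9.4015] [ 0.1539  0.8552 -0.068 ] [ -9.7273  30.5541  45.5959   0.0165 103.6083  -1.7918]
```

View pics/w20.png

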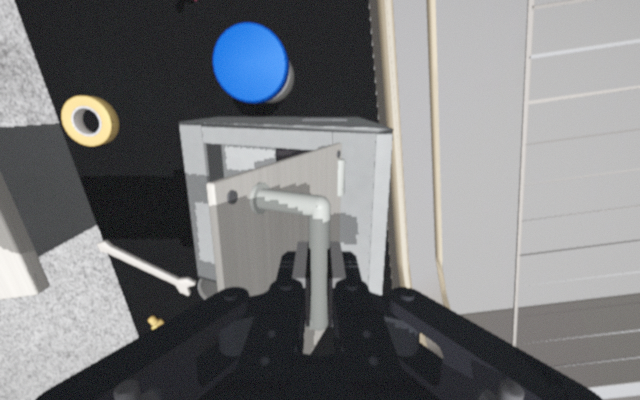

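View pics/c20.png

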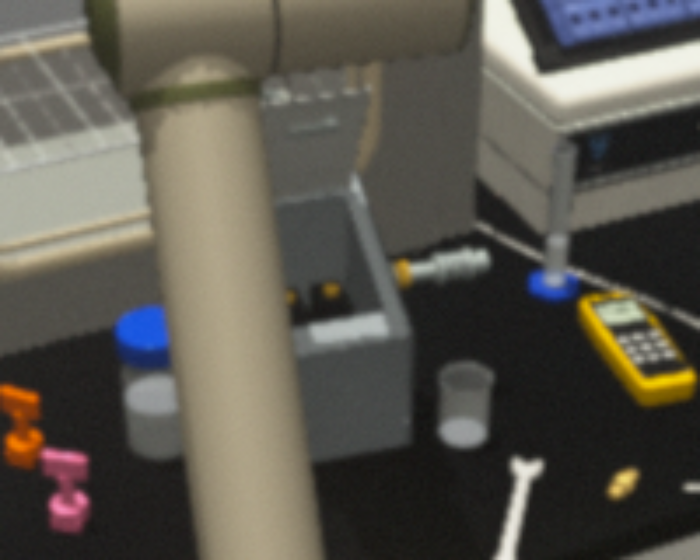

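Panel open near 90°. Opening the jaws a little and rising straight up.

Call:
{"op": "drive_tool", "data": {
  "increments": [
    {"tx": 0,"ty": 0,"tz": 0,"wx": 0,"wy": 0,"wz": 0},
    {"tx": 0,"ty": 0,"tz": 0,"wx": 0,"wy": 0,"wz": 0},
    {"tx": 0,"ty": 0,"tz": 0,"wx": 0,"wy": 0,"wz": 0},
    {"tx": 0,"ty": 0,"tz": 0,"wx": 0,"wy": 0,"wz": 0}
  ],
  "hand": 0.55
}}

```text
t: 33.35
eef_pos: [0.6495, 0.008, 0.3882]
tcp_rot: [[-0.002, 0.99, -0.138], [0.001, -0.138, -0.99], [-1.0, -0.002, -0.0]]
ft_force: [0.6, 0.1, -0.6]
grip_width: 0.0195
```

Call:
{"op": "drive_tool", "data": {
  "increments": [
    {"tx": -0.02,"ty": 0,"tz": 0,"wx": 0,"wy": 0,"wz": 0},
    {"tx": -0.04,"ty": 0,"tz": 0,"wx": 0,"wy": 0,"wz": 0},
    {"tx": -0.06,"ty": 0,"tz": 0,"wx": 0,"wy": 0,"wz": 0},
    {"tx": -0.1,"ty": 0,"tz": 0,"wx": 0,"wy": 0,"wz": 0},
    {"tx": -0.1,"ty": 0,"tz": 0,"wx": 0,"wy": 0,"wz": 0},
    {"tx": -0.1,"ty": 0,"tz": 0,"wx": 0,"wy": 0,"wz": 0},
    {"tx": 0,"ty": 0,"tz": 0,"wx": 0,"wy": 0,"wz": 0}
  ]
}}

```text
t: 34.22
eef_pos: [0.6492, 0.008, 0.5171]
tcp_rot: [[0.004, 0.99, -0.138], [-0.0, -0.138, -0.99], [-1.0, 0.004, -0.0]]
ft_force: [1.4, 0.6, -0.8]
grip_width: 0.0192
```

```bash
python3 - <<'E'
from arc import *
im,d,s=shot('wrist','w21'); np.save('w21.npy',d)
print(s['eef_pos'],s['grip_width'],s['ft_force'],s['joint_pos'])
P=pts('wrist',d,s)
m=(d>0)&(P[...,2]>.23)&(P[...,2]<.4)&(abs(P[...,1]-.0)<.09)&(P[...,0]>.52)&(P[...,0]<.72)
q=P[m]; print(m.sum(),q.min(0),q.max(0))
E
```

```text
[0.6492 0.008  0.5171] 0.019157519652509825 [ 1.3739  0.6224 -0.7894] [ -9.7279  33.0711  21.1054   0.0281 125.5938  -1.7864]
7096 [ 0.5972 -0.09    0.23  ] [0.6629 0.057  0.3433]
```

View pics/w21.png

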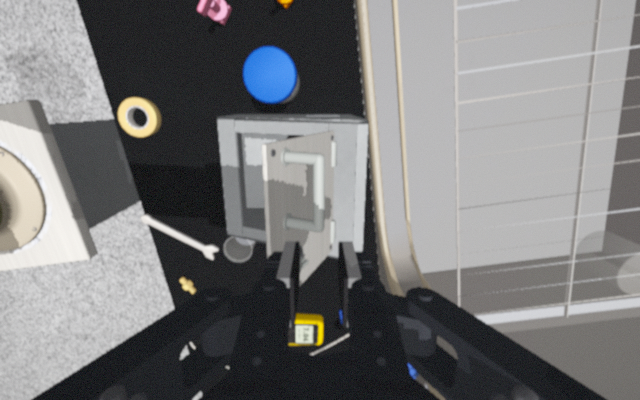

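Call:
{"op": "drive_tool", "data": {
  "increments": [
    {"tx": 0,"ty": -0.08,"tz": 0,"wx": 0,"wy": 0,"wz": 0},
    {"tx": 0,"ty": -0.1,"tz": 0,"wx": 0,"wy": 0,"wz": 0},
    {"tx": 0,"ty": -0.1,"tz": 0,"wx": 0,"wy": 0,"wz": 0},
    {"tx": 0,"ty": -0.1,"tz": -0.1,"wx": 0,"wy": 0,"wz": 0},
    {"tx": 0,"ty": -0.06,"tz": -0.1,"wx": 0,"wy": 0,"wz": 0},
    {"tx": 0,"ty": 0,"tz": 0,"wx": 0,"wy": 0,"wz": 0},
    {"tx": 0,"ty": 0,"tz": 0,"wx": 0,"wy": 0,"wz": 0},
    {"tx": 0,"ty": 0,"tz": 0,"wx": 0,"wy": 0,"wz": 0}
  ]
}}

```text
t: 35.28
eef_pos: [0.5276, 0.0848, 0.5138]
tcp_rot: [[-0.003, 0.99, -0.139], [0.001, -0.139, -0.99], [-1.0, -0.003, -0.0]]
ft_force: [0.4, -0.5, -0.3]
grip_width: 0.0192
```

```bash
python3 - <<'E'
from arc import *
for c in ['top','scene','wrist']:
    im,d,s=shot(c,c+'F'); P=pts(c,d,s)
    m=(d>0)&(P[...,2]>.225)&(P[...,2]<.36)&(abs(P[...,1])<.075)&(P[...,0]>.57)&(P[...,0]<.68)
    q=P[m]
    if len(q)>100:
        for i in range(20):
            ce=q.mean(0); n=np.linalg.svd(q-ce,full_matrices=False)[2][2]; r=(q-ce)@n; q2=q[abs(r)<max(.003,2*r.std())]
            if len(q2)==len(q):break
            q=q2
        n*=np.sign(n[0]); print(c,len(q),ce,n,'open deg',25+np.degrees(np.arctan2(n@[np.cos(np.radians(-7.9)),np.sin(np.radians(-7.9)),0],n[2])))
    for nme in ['key_center','cup','jar','meter','pin_key','rack','measuring_cylinder','sleeve_center']:
        for r in ctrl.regions_of(nme,c)[:3]:
            k=r['pixels']&(d>0)
            if k.sum(): print(c,nme,round(r['conf'],2),r['point'],np.median(P[k],0),P[k].max(0)[2])
s=ctrl.read_state();print(s['eef_pos'],s['t'],s['ft_force'])
E
```

```text
top 207 [ 0.6213 -0.0213  0.3037] [ 0.9022 -0.121   0.4141] open deg 90.53857140395132
top key_center 0.53 [204.6, 425.7] [ 0.5156 -0.3666  0.0285] 0.038654718633679995
top cup 0.53 [218.9, 360.7] [ 0.4861 -0.1503  0.0166] 0.07630951383894934
top jar 0.73 [158.5, 417.6] [ 0.6667 -0.3584  0.0627] 0.1800676269060426
top jar 0.56 [203.4, 424.7] [ 0.5213 -0.3676  0.0287] 0.038654718633679995
top jar 0.5 [189.1, 278.3] [0.5916 0.0996 0.1376] 0.44578200151122505
top meter 0.74 [206.0, 424.3] [ 0.5164 -0.367   0.0287] 0.038654718633679995
top rack 0.65 [183.7, 186.0] [0.6611 0.4331 0.0531] 0.0684546923436439
top measuring_cylinder 0.92 [156.8, 416.9] [ 0.6685 -0.3581  0.0644] 0.1800676269060426
top sleeve_center 0.53 [187.2, 372.1] [ 0.5604 -0.1718  0.1569] 0.1644481188888512
scene 225 [ 0.6178 -0.0523  0.2908] [ 0.904  -0.1343  0.406 ] open deg 91.04452322004663
scene key_center 0.68 [248.4, 223.5] [0.5664 0.35   0.034 ] 0.08645477262571978
scene key_center 0.61 [249.9, 258.4] [0.5154 0.2432 0.0332] 0.08267893149658494
scene key_center 0.6 [235.3, 248.1] [0.6245 0.2523 0.0317] 0.0814495120
[... 899 characters left out ...]
991
wrist key_center 0.91 [51.2, 303.3] [0.5237 0.2413 0.0575] 0.08217613623649955
wrist key_center 0.38 [341.7, 322.8] [ 0.4838 -0.3408  0.0252] 0.5160042337125932
wrist cup 0.92 [276.8, 311.2] [ 0.4752 -0.1638  0.0421] 0.13094894573986565
wrist jar 0.76 [118.1, 364.0] [0.5981 0.1277 0.1368] 0.13958897084070876
wrist meter 0.56 [343.8, 324.4] [ 0.4834 -0.3409  0.0251] 0.4871338025358033
wrist meter 0.22 [277.2, 306.7] [ 0.4751 -0.1638  0.0422] 0.07057333748079075
wrist measuring_cylinder 0.43 [390.2, 432.2] [ 0.6673 -0.3562  0.1442] 0.5281249136638675
wrist measuring_cylinder 0.3 [247.2, 435.3] [0.6383 0.0173 0.3281] 0.3435423768593914
[0.5271 0.0855 0.5146] 36.625 [-0.5384  0.7967  0.6917]
```

View pics/topF.png

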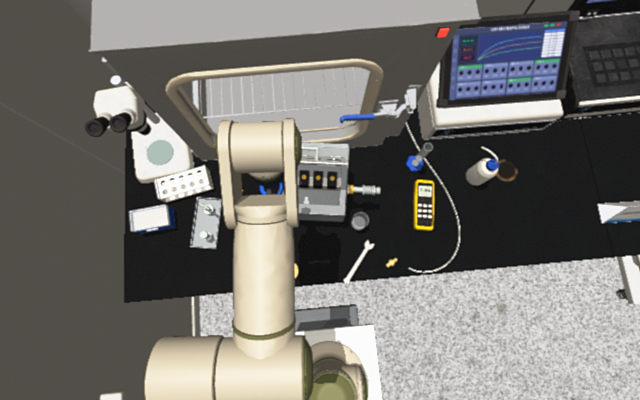

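View pics/sceneF.png

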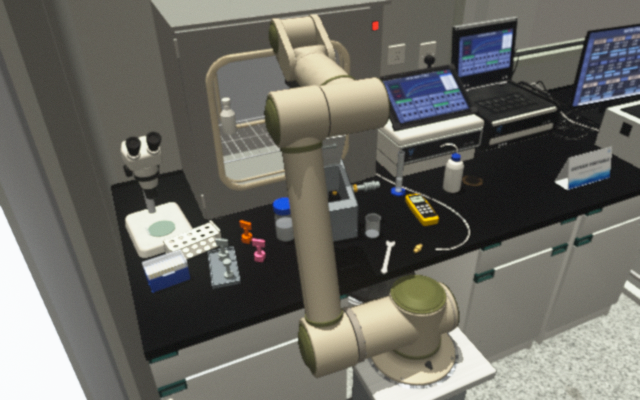

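The panel is open about 90°, the key stands in its tray at scene (223,248), and the sleeve (367,186) is home. The bystanders are in place and the arm is clear. Handing in.

```bash
python3 -c "
from plant import ctrl
print(ctrl.finish_job())"
```

```text
the job is handed in; nothing more can be done
None
```

The job was handed in at about 37 s, with every step carried out in order; the hand-in reports no verdict.

- **Coupler sleeve:** I drew it about 12.5 mm back. The pull reached 13 N, above the spring's 6.5 N, so it was at its stop. After release its depth profile matched the one from before.
- **Latch:** I fitted the steel key with no more than about 1 N of force and turned the latch clockwise until the torque rose to 0.19 N m. The wing afterwards measured 90°.
- **Key:** I stood it back where it came from. The handle centre measured within 1 mm of its old spot, at the same height.
- **Panel:** I swung it up by the bar, and it stayed open after I let go. The fixed cameras (top and scene) measured 90.5° and 91°.

**Last checks:** the listed things that were found showed no shift beyond measuring scatter. The last wrist-camera plane fit gave 97.7° for the panel, probably because points on the bar were mixed in, and I went with the two fixed cameras. The networks gave a few wrong labels in the last pictures: the meter as a key, and the panel as pin_key. They did not report pin_key itself there, so its place was last measured before the key was picked up; the last pictures show the tray undisturbed.

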